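Kit two spectacle orders at the optician's bench

TASK

Make up the two spectacle orders. First finish the blue tray: the brown spectacle case in its long bay, the amber lens in the bay with the black foam floor and the green-lidded tin in the bare small bay; only then fill the yellow tray: the turquoise lens on the foam and the red-lidded tin in the bare small bay. Everything lies flat and upright on its bay's floor, set down rather than dropped; leave the violet lens, the black-lidded tin and the pliers where they are.

Things in the scene. Friction and masses are not known exactly. Their poses are not given: they have to be found in the camera images.
- blue_tray: Blue kit tray, fixed, 150 x 176 x 12 mm. Origin: centre of underside, z up. Floor top at 4 mm, rim at 12 mm, walls 4 mm. Bays (inner size; centre in tray axes, mm): long 66 (x) x 168 (y) at (-38, 0), on the robot's side; small with black foam floor (firm, top at 6 mm) 72 x 82 at (35, 43); small bare 72 x 82 at (35, -43). Yaw within 0.25 rad.
- yellow_tray: Yellow kit tray, fixed, 150 x 176 x 12 mm. Origin: centre of underside, z up. Floor top at 4 mm, rim at 12 mm, walls 4 mm. Bays (inner size; centre in tray axes, mm): long 66 (x) x 168 (y) at (-38, 0), on the robot's side; small with black foam floor (firm, top at 6 mm) 72 x 82 at (35, 43); small bare 72 x 82 at (35, -43). Yaw within 0.25 rad.
- case: Brown hard spectacle case, closed, 42 (x) x 140 (y) x 38 (z) mm, edges rounded 8 mm, lying on its base; 90 g. Origin at the centre of the underside, long axis along its own y, z up. Either way round will do.
- amber_lens: Amber (orange-brown) spectacle lens, 52 mm across, 7 mm thick, lying flat, with a pale grey holding block standing on its middle, 24 mm in diameter, from 7 to 33 mm height (grip the block from above). 40 g. Round; origin at the centre of the underside, z up.
- green_tin: Round aluminium screw tin with a fixed green lid, lid 46 mm diameter (body 44 mm), 30 mm high, the lid taking the upper 11 mm. 60 g. Origin at the centre of the underside, z up.
- turquoise_lens: Turquoise spectacle lens, 52 mm across, 7 mm thick, lying flat, with a pale grey holding block standing on its middle, 24 mm in diameter, from 7 to 33 mm height (grip the block from above). 40 g. Round; origin at the centre of the underside, z up.
- red_tin: Round aluminium screw tin with a fixed red lid, lid 46 mm diameter (body 44 mm), 30 mm high, the lid taking the upper 11 mm. 60 g. Origin at the centre of the underside, z up.
- violet_lens: Violet spectacle lens, 52 mm across, 7 mm thick, lying flat, with a pale grey holding block standing on its middle, 24 mm in diameter, from 7 to 33 mm height (grip the block from above). 40 g. Round; origin at the centre of the underside, z up. Not needed: stays where it lies.
- black_tin: Round aluminium screw tin with a fixed black lid, lid 46 mm diameter (body 44 mm), 30 mm high, the lid taking the upper 11 mm. 60 g. Origin at the centre of the underside, z up. Not needed: stays where it lies.
- pliers: Small steel pliers with dark grey handles lying flat, 140 (x) x 50 (y) x 12 mm, jaws towards its own +x; origin on the table under the pivot, 45 mm from the jaw tips. Not needed: stays where it lies.

How it is judged (in metres and radians):
On the way, in this order (a step that is already met when the one before it is completed fails the run):
1. the blue tray is complete (case in the long bay, amber lens on the foam, green-lidded tin in the bare bay) while neither the turquoise lens nor the red-lidded tin is yet in place in the yellow tray (x of case in the frame of blue_tray between -0.052 and -0.024 m and y of case in the frame of blue_tray between -0.017 and 0.017 m and height (world z) of each of case, green_tin below 0.007 m and angle between case's own z axis and vertical below 0.05 rad and linear speed of each of case, amber_lens, green_tin below 0.03 m/s and x of amber_lens in the frame of blue_tray between 0.023 and 0.047 m and y of amber_lens in the frame of blue_tray between 0.026 and 0.06 m and height (world z) of amber_lens below 0.009 m and angle between each of amber_lens, green_tin's own z axis and vertical below 0.08 rad and x of green_tin in the frame of blue_tray between 0.02 and 0.05 m and y of green_tin in the frame of blue_tray between -0.063 and -0.023 m and not ((x of turquoise_lens in the frame of yellow_tray between 0.023 and 0.047 m and y of turquoise_lens in the frame of yellow_tray between 0.026 and 0.06 m and height (world z) of turquoise_lens below 0.009 m and angle between turquoise_lens's own z axis and vertical below 0.08 rad and linear speed of turquoise_lens below 0.03 m/s)) and not ((x of red_tin in the frame of yellow_tray between 0.02 and 0.05 m and y of red_tin in the frame of yellow_tray between -0.063 and -0.023 m and height (world z) of red_tin below 0.007 m and angle between red_tin's own z axis and vertical below 0.08 rad and linear speed of red_tin below 0.03 m/s))), for 0.2 s.
2. the yellow tray is complete too (turquoise lens on the foam, red-lidded tin in the bare bay) (x of turquoise_lens in the frame of yellow_tray between 0.023 and 0.047 m and y of turquoise_lens in the frame of yellow_tray between 0.026 and 0.06 m and height (world z) of turquoise_lens below 0.009 m and angle between each of turquoise_lens, red_tin's own z axis and vertical below 0.08 rad and linear speed of each of turquoise_lens, red_tin below 0.03 m/s and x of red_tin in the frame of yellow_tray between 0.02 and 0.05 m and y of red_tin in the frame of yellow_tray between -0.063 and -0.023 m and height (world z) of red_tin below 0.007 m), for 0.2 s.
At the end, for the whole second after the job is handed in: Case, lens and tin flat on the right bay floors of the right trays (underside within 3 mm of the floor; tilt under 0.05 rad case, 0.08 others), centred in tray x / y within 14 / 17 mm (case), 12 / 17 mm (lenses), 15 / 20 mm (tins); released, under 0.03 m/s (all of step 2 and x of case in the frame of blue_tray between -0.052 and -0.024 m and y of case in the frame of blue_tray between -0.017 and 0.017 m and height (world z) of each of case, green_tin below 0.007 m and angle between case's own z axis and vertical below 0.05 rad and linear speed of each of case, amber_lens, green_tin below 0.03 m/s and x of amber_lens in the frame of blue_tray between 0.023 and 0.047 m and y of amber_lens in the frame of blue_tray between 0.026 and 0.06 m and height (world z) of amber_lens below 0.009 m and angle between each of amber_lens, green_tin's own z axis and vertical below 0.08 rad and x of green_tin in the frame of blue_tray between 0.02 and 0.05 m and y of green_tin in the frame of blue_tray between -0.063 and -0.023 m and contact force between each of case, amber_lens, green_tin, turquoise_lens, red_tin and the fingers below 0.05 N); the robot touches nothing.
It fails at once if the violet lens is moved by more than 25 mm (distance of violet_lens from where it was at the start of the episode above 0.025 m).
It fails at once if the black-lidded tin is moved by more than 25 mm (distance of black_tin from where it was at the start of the episode above 0.025 m).
It fails at once if the pair of pliers is moved by more than 25 mm (distance of pliers from where it was at the start of the episode above 0.025 m).
It fails at once if a thing is dropped: out of the fingers with its underside more than 45 mm above the table ((height (world z) of case above 0.045 m and contact force between case and the fingers below 0.01 N) or (height (world z) of amber_lens above 0.045 m and contact force between amber_lens and the fingers below 0.01 N) or (height (world z) of green_tin above 0.045 m and contact force between green_tin and the fingers below 0.01 N) or (height (world z) of turquoise_lens above 0.045 m and contact force between turquoise_lens and the fingers below 0.01 N) or (height (world z) of red_tin above 0.045 m and contact force between red_tin and the fingers below 0.01 N)).
It also fails if it takes over 112 s, if anything falls off the work surface, if the arm or the gripper's body presses on something with over 40 N, if the wrist force passes 120 N, or if a joint passes its speed limit or range.

ROBOT

A 6-joint arm with a two-finger parallel gripper is mounted at the origin on the work surface. World frame = base frame: x ahead of the robot, y to its left, z up, the work surface at z = 0. Lengths are in m, angles in degrees, forces in N, time in s.
With the tool pointing down it reaches from about 0.375 to 0.9 m from the base axis. Payload 3.1 kg.
Tool frame: the origin (TCP) lies midway between the tips of the shut fingers; the grasp point (between the pads) lies 19 mm behind it; x points along the fingers, z is the direction in which the jaws open and shut, and the axes are right-handed (so a half turn about x gives the same grasp; the last joint's range is limited). The gripper opens to 87 mm and grips with 3 to 60 N. Pads are 19 mm wide; open, the fingers measure 117 mm over their backs; the gripper's body (75 mm by 190 mm) begins 51 mm behind the grasp point.
Start: joints at [-82.305, 30.224, 82.088, -0, 67.689, -10.227], TCP at [0.192, -0.595, 0.183] pointing down, gripper open.
Joint ranges: [-176.69, 176.69], [-43.24, 126.21], [12.49, 139.97], [-82, 262], [0, 151.66], [-163.58, 163.58]. Speed limits (degrees/s): [159.86, 159.86, 180, 180, 180, 180].

INTERFACE

Orientations are given as a 3x3 rotation matrix whose columns are the frame's x, y, z axes.
In Python, from rig import * gives the robot as it stands.
- The arm moves only by the tool play_rows, never from a script. Its argument "rows" is a list that holds one entry, the list of rows, each a list of 7 numbers: the shift along the tool's x, y, z in m, then the turn, a rotation vector about the tool's x, y, z in degrees, then the finger opening in m, from 0 to 0.087. A call has 1 to 12 rows; each row is the pose to reach, as a shift and turn from the pose commanded when the call began, along the tool's axes at that moment; what a row does not reach only later rows make up. A row lasts 1/10 s, in which the tool goes at most 50 mm and 8.59 degrees, less where a joint would pass 70% of its speed; a pose out of reach is approached as far as the arm can. A call with a gripper value outside its range is refused whole. The fingers move at their own pace and stop on an object; the grip force is fixed at half the most. Time passes only in rows, so rows that repeat a pose let the fingers close. It gives the time, the measured TCP pose, the force and the opening at its end, in the units of the state.
- read_state(): the state, without advancing time (a new reading comes with each control period).
- capture(name): name is "scene" or "top" or "wrist"; returns a dict with "pixels" (420x560x3 uint8, red, green, blue), "intrinsics" (3x3 intrinsics, pixels), "rvec" (rotation vector, rad) and "tvec" (3), from world to camera coordinates, as OpenCV has them. Camera axes: x right, y down, z forward; pixel columns grow to the right and rows downward; lengths in m; the calibration is good to about 2 mm. A picture is of the moment at which its call begins. There is no depth.
- hand_in(): hands the job in, once; it reports no verdict.
Trained networks look in the newest picture that a camera, given by its name, has taken for a name from the list of things; names that differ only in an ending like _2 or _b are one class to them, and where a whole thing is asked for, a point or a joint stands for the part that bears it (a point fixed in the world has none). Each returns a list of dicts, best first, with "p" (0 to 1); they miss things now and then, are a little off and sometimes report something else, mostly with a low value. They report only what shows in the picture. A call takes as long as a camera call.
- trace(camera, target): "mask" (420x560 bool, what is visible of it) and "at" ([column, row] in pixels, amid what is visible of it).
The state is a dict: "time_s": time; "joint_positions": joint angles; "qvel": joint speeds; "tau": joint torques, N m; "position": TCP position; "tcp_rot": TCP orientation; "force": force on the tool from outside, world axes, zero at the start; "moment": the same for the moment, N m; "opening": opening from 0.0 (shut) to 1.0 (fully open).
Only numpy, scipy, OpenCV 4.12 (cv2) and the standard library are available. Lean on these libraries where they do the work, as an engineer would, in place of code of your own. Each camera call takes 0.05 s, during which the arm holds its last target.

## Working session

There is one attempt and no reset: what is moved stays moved. The work goes in short steps, Python scripts to look and compute and a tool call to move; the robot and the scene stay as the last step left them, time stands still between calls to the robot, and variables do not carry over. Pictures are saved under pics/ and viewed, and the job is handed in when it is done.

Besides the shell and the picture viewer there is one more tool, called after "Call:" as name(argument=value, ...) on one line, values as JSON. play_rows: Moves the arm, as the interface text tells. Its arguments: {"type":"object","properties":{"rows":{"type":"array"}},"required":["rows"]}

```bash
ls; mkdir -p pics
python3 - <<'E'
from rig import *
import cv2
s=read_state(); print(s)
for n in ["scene","top"]:
    c=capture(n); cv2.imwrite(f"pics/{n}0.png",c["pixels"][:,:,::-1]); print(n,c["intrinsics"],c["rvec"],c["tvec"])
E
```

```text
pics
{'time_s': 0.0, 'joint_positions': array([-8.23056724e+01,  3.02790640e+01,  8.21591981e+01,  4.77374883e-04,
        6.76875824e+01, -1.02264750e+01]), 'qvel': array([-0.00071389,  0.00417644, -0.10614911, -0.02612258, -0.00496449,
       -0.02697102]), 'tau': array([-9.55767791e-04, -4.40048540e+01, -1.76591331e+01,  6.33046520e-02,
        5.83553617e-02, -1.86963684e-04]), 'position': array([ 0.19223898, -0.5938205 ,  0.18165507]), 'tcp_rot': array([[-2.86432961e-04,  9.51483780e-01,  3.07698771e-01],
       [ 2.17765466e-03,  3.07698647e-01, -9.51481371e-01],
       [-9.99997588e-01,  3.97526036e-04, -2.16013812e-03]]), 'force': array([-0.06932233,  0.31851701,  0.00148716]), 'moment': array([ 0.01984253, -0.00845414,  0.03059194]), 'opening': 1.0003070191897045}
scene [[439.85226974   0.         287.1517095 ]
 [  0.         439.85226974 203.85401821]
 [  0.           0.           1.        ]] [ 0.85808656  2.40826972 -1.21842021] [ 0.42593786 -0.1557841   1.42050789]
top [[457.97738766   0.         284.1851449 ]
 [  0.         457.97738766 209.40746104]
 [  0.           0.           1.        ]] [ 2.13068738 -2.09564344  0.1958099 ] [-0.01363339  0.58677044  1.1536593 ]
```

View pics/scene0.png

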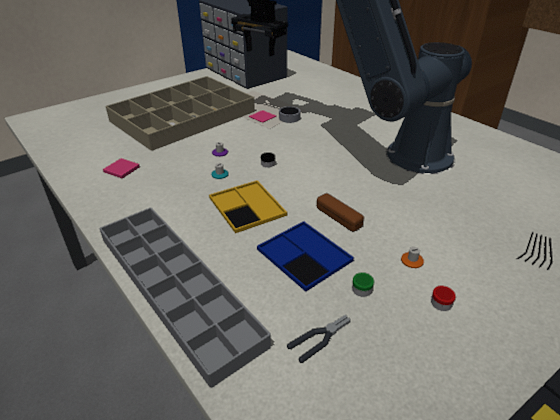

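View pics/top0.png

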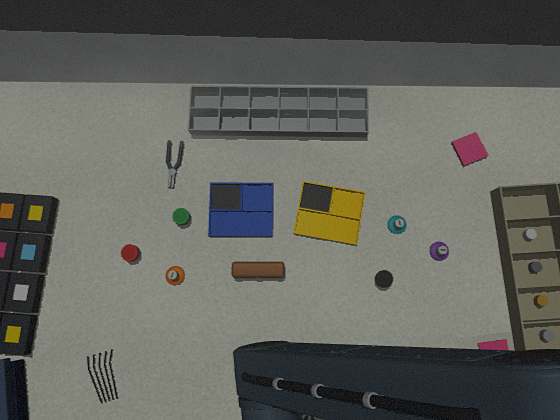

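```bash
cat > h.py <<'E'
from rig import *
import numpy as np, cv2
from scipy.optimize import minimize
def circ(r,z,n=40):
    a=np.linspace(0,2*np.pi,n,endpoint=False); return np.c_[r*np.cos(a),r*np.sin(a),np.full(n,z)]
def box(x,y,z,r=0):
    if r==0: return np.array([[a*x/2,b*y/2,c*z] for a in(-1,1) for b in(-1,1) for c in(0,1)])
    cs=[]
    t=np.linspace(0,np.pi/2,4)
    for a in(-1,1):
     for b in(-1,1):
      for c in (-1,1):
       for u in t:
        for v in t:
         cs.append([a*(x/2-r+r*np.cos(u)*np.cos(v)),b*(y/2-r+r*np.cos(u)*np.sin(v)),z/2+c*(z/2-r+r*np.sin(u))])
    return np.array(cs)
TIN=[np.r_[circ(.022,0),circ(.023,.019),circ(.023,.03)]]
LENS=[np.r_[circ(.026,0),circ(.026,.007)],np.r_[circ(.012,.007),circ(.012,.033)]]
SH=dict(blue_tray=[box(.15,.176,.012)],yellow_tray=[box(.15,.176,.012)],case=[box(.042,.14,.038,.008)],
 amber_lens=LENS,turquoise_lens=LENS,violet_lens=LENS,green_tin=TIN,red_tin=TIN,black_tin=TIN)
def sil(cam,parts,p,z0=0,S=8):
    x,y,w=p; c,s=np.cos(w),np.sin(w); R=np.array([[c,-s,0],[s,c,0],[0,0,1]])
    m=None; P=[]
    for q in parts:
        P.append(cv2.projectPoints(q@R.T+[x,y,z0],cam["rvec"],cam["tvec"],cam["intrinsics"],None)[0].reshape(-1,2))
    return P
def raster(P,o,sh,S=4):
    m=np.zeros((sh[0]*S,sh[1]*S),np.uint8)
    for p in P:
        h=cv2.convexHull(p.astype(np.float32)).reshape(-1,2)
        cv2.fillConvexPoly(m,np.round(((h-o+.5)*S-.5)*16).astype(np.int32),255,shift=4)
    return cv2.resize(m,(sh[1],sh[0]),interpolation=cv2.INTER_AREA)/255.
def backproj(cam,uv,z):
    R=cv2.Rodrigues(cam["rvec"])[0]; t=np.ravel(cam["tvec"])
    d=R.T@np.linalg.inv(cam["intrinsics"])@[uv[0],uv[1],1]; C=-R.T@t
    return C+d*(z-C[2])/d[2]
def fit(cam,name,mask,yaws=(0,),z0=0,inity=None):
    v,u=np.nonzero(mask); o=np.array([u.min()-12,v.min()-12]); sh=(v.max()-v.min()+25,u.max()-u.min()+25)
    mm=np.zeros(sh); 
    mm[v-o[1],u-o[0]]=1
    g=backproj(cam,(u.mean(),v.mean()),.01+z0)
    best=None
    yawed=len(yaws)>1 or inity is not None
    def cost(q):
        r=raster(sil(cam,SH[name],(g[0]+q[0]*.01,g[1]+q[1]*.01,q[2]*.1 if len(q)>2 else 0),z0),o,sh)
        return ((r-mm)**2).sum()/mm.sum()
    for y in yaws:
        x0=[0,0,y*10] if yawed else [0,0]
        sim=np.r_[[x0],[np.array(x0)+d for d in np.eye(len(x0))]]
        r=minimize(cost,x0,method="Nelder-Mead",options=dict(initial_simplex=sim,xatol=.005,fatol=1e-5))
        if best is None or r.fun<best.fun: best=r
    q=best.x
    return np.array([g[0]+q[0]*.01,g[1]+q[1]*.01,q[2]*.1 if yawed else 0]),best.fun
E
cat > loc.py <<'E'
from h import *
for n in ["top","scene"]:
    c=capture(n)
    for t in list(SH)+["pliers"]:
        r=trace(n,t)
        if not r: print(n,t,"none"); continue
        m=r[0]["mask"]
        print(n,t,[round(k["p"],2) for k in r],np.round(r[0]["at"],1),m.sum(),end=" ")
        if t=="pliers": print(np.round(backproj(c,r[0]["at"],.006),3)); continue
        if "tray" in t: ys=(-.15,0,.15)
        elif t=="case": ys=(-1.2,-.6,0,.6,1.2)
        else: ys=(0,)
        p,f=fit(c,t,m,ys); print(np.round(p,4),round(f,3))
E
python3 loc.py
```

```text
top blue_tray [0.98, 0.18] [239.5 208.9] 3466 [0.5953 0.1162 0.0134] 0.016
top yellow_tray none
top case [0.76] [258.7 271.5] 814 [0.4303 0.0638 0.0157] 0.039
top amber_lens [0.76] [172.6 276.1] 292 [0.4127 0.288  0.    ] 0.04
top turquoise_lens [0.59, 0.38] [398.1 222.4] 290 [ 0.5613 -0.3124  0.    ] 0.024
top violet_lens [0.69] [438.5 250.8] 320 [ 0.4901 -0.4251  0.    ] 0.018
top green_tin [0.57] [180.2 214.8] 263 [0.5706 0.2767 0.    ] 0.019
top red_tin [0.78] [134.2 253.6] 277 [0.4688 0.4079 0.    ] 0.042
top black_tin [0.78] [382.4 279.9] 251 [ 0.4122 -0.2705  0.    ] 0.076
top pliers [0.66] [169.9 162.3] 412 [0.728 0.322 0.006]
scene blue_tray [0.86, 0.23] [305.9 252. ] 3613 [0.5947 0.1183 0.0138] 0.008
scene yellow_tray [0.96, 0.62] [247.2 207.7] 2405 [ 0.5884 -0.1259 -0.1685] 0.017
scene case [0.61] [339.5 210.1] 913 [0.4278 0.0644 0.0233] 0.026
scene amber_lens [0.75, 0.72, 0.41] [411.7 256.2] 352 [0.4127 0.2911 0.    ] 0.045
scene turquoise_lens [0.48] [218.  172.1] 183 [ 0.5585 -0.309   0.    ] 0.074
scene violet_lens [0.65] [222.1 151.6] 161 [ 0.4874 -0.4233  0.    ] 0.048
scene green_tin [0.9] [362.  280.8] 432 [0.5712 0.2785 0.    ] 0.072
scene red_tin [0.65] [442.3 299.8] 502 [0.4689 0.4107 0.    ] 0.035
scene black_tin [0.68] [266.8 158.9] 179 [ 0.4083 -0.2698  0.    ] 0.123
scene pliers [0.83] [317.8 334.4] 876 [0.728 0.31  0.006]
```

```bash
cat > col.py <<'E'
from h import *
def colour():
  out={}
  for n in ["top","scene"]:
    c=capture(n); hsv=cv2.cvtColor(c["pixels"],cv2.COLOR_RGB2HSV); H,S,V=[hsv[:,:,i].astype(int) for i in range(3)]
    def comps(m,g,z):
        k,l,st,ce=cv2.connectedComponentsWithStats(m.astype(np.uint8))
        return [(int(st[i,4]),np.round(backproj(c,ce[i],z)[:2],4).tolist()) for i in range(1,k) if 60<st[i,4]<6000 and np.linalg.norm(backproj(c,ce[i],z)[:2]-g)<.05]
    print(n,"green",comps((abs(H-60)<15)&(S>120)&(V>40),(.571,.278),.027))
    print(n,"red",comps(((H<6)|(H>174))&(S>150)&(V>60),(.469,.41),.027))
    print(n,"amber",comps((H>5)&(H<22)&(S>150)&(V>60),(.413,.289),.007))
    print(n,"turq",comps((abs(H-92)<10)&(S>100)&(V>40),(.56,-.31),.007))
    m=((abs(H-24)<6)&(S>150)&(V>60)).astype(np.uint8)
    k,l,st,ce=cv2.connectedComponentsWithStats(m)
    for i in range(1,k):
        if st[i,4]>800:
            mm=np.zeros(m.shape,np.uint8); cv2.fillConvexPoly(mm,cv2.convexHull(np.argwhere(l==i)[:,::-1].astype(np.int32)),1)
            print(n,"yellow",fit(c,"yellow_tray",mm,(-.17,0)))
colour()
E
python3 col.py
```

```text
top green [(203, [0.5714, 0.2773])]
top red [(219, [0.47, 0.4087])]
top amber [(173, [0.4127, 0.2856])]
top turq [(177, [0.5595, -0.3087])]
top yellow (array([ 0.59135916, -0.12659394, -0.16582053]), np.float64(0.007431365590331598))
scene green [(293, [0.5734, 0.2808])]
scene red [(331, [0.473, 0.4122])]
scene amber [(182, [0.4228, 0.2966])]
scene turq [(91, [0.5676, -0.298])]
scene yellow (array([ 0.58987605, -0.1253338 , -0.17236535]), np.float64(0.013772170704864084))
```

```bash
cat > mv.py <<'E'
import sys; from h import *
from scipy.spatial.transform import Rotation as Ro
s=read_state(); p=s["position"]; R=s["tcp_rot"]
print("t",round(s["time_s"],2),"p",np.round(p,4),"jaw",round(np.degrees(np.arctan2(R[1,2],R[0,2])),2),"open",round(s["opening"]*87,1),"F",np.round(s["force"],2),"j",np.round(s["joint_positions"],0))
for a in sys.argv[1:]:
    x,y,z,w=map(float,a.split(",")); w=np.radians(w)
    Z=np.array([np.cos(w),np.sin(w),0]); X=np.array([0,0,-1.]); T=np.c_[X,np.cross(Z,X),Z]
    d=R.T@(np.array([x,y,z])-p); print(a,"->",(np.round(d,4)+0).tolist(),np.round(Ro.from_matrix(R.T@T).as_rotvec(degrees=True),1).tolist(),"rows",round(np.linalg.norm(d)/.05,1))
E
python3 mv.py .45,-.25,.15,-35 .429,.064,.10,1 .429,.064,.011,1
```

```text
t 1.3 p [ 0.1923 -0.5946  0.1827] jaw -72.08 open 86.9 F [ 0.43 -0.86  0.22] j [-82.  30.  82.   0.  68. -10.]
.45,-.25,.15,-35 -> [0.0327, 0.3512, -0.2486] [-37.1, -0.0, -0.0] rows 8.6
.429,.064,.10,1 -> [0.0827, 0.4278, -0.5538] [-73.1, -0.0, -0.0] rows 14.1
.429,.064,.011,1 -> [0.1717, 0.4278, -0.5538] [-73.1, -0.0, -0.0] rows 14.4
```

```bash
cat > mv.py <<'E'
import sys,json,os; from h import *
from scipy.spatial.transform import Rotation as Ro
def RR(w):
    w=np.radians(w); Z=np.array([np.cos(w),np.sin(w),0]); X=np.array([0,0,-1.]); return np.c_[X,np.cross(Z,X),Z]
if os.path.exists("cmd.json"): c=json.load(open("cmd.json")); p=np.array(c[0]); w=c[1]
else: p=np.array([.192,-.595,.183]); w=-72.078
a=sys.argv[1:]
if a and a[0]=="did":
    v=list(map(float,a[1].split(","))); p=p+RR(w)@np.array(v[:3]); w=w-v[3]; a=a[2:]   # turn about tool x only
    json.dump([p.tolist(),w],open("cmd.json","w"))
s=read_state(); R=s["tcp_rot"]
print("cmd",np.round(p,4),round(w,2),"| t",round(s["time_s"],2),"p",np.round(s["position"],4),"jaw",round(np.degrees(np.arctan2(R[1,2],R[0,2])),2),"open",round(s["opening"]*87,1),"F",np.round(s["force"],2),"j",np.round(s["joint_positions"],0))
for q in a:
    x,y,z,t=map(float,q.split(","))
    d=RR(w).T@(np.array([x,y,z])-p); print(q,"->",(np.round(d,4)+0).tolist(),round(w-t,1),"rows",round(np.linalg.norm(d)/.05,1))
E
python3 mv.py .45,-.25,.15,-35 .429,.064,.10,1
```

```text
cmd [ 0.192 -0.595  0.183] -72.08 | t 1.3 p [ 0.1923 -0.5946  0.1827] jaw -72.08 open 86.9 F [ 0.43 -0.86  0.22] j [-82.  30.  82.   0.  68. -10.]
.45,-.25,.15,-35 -> [0.033, 0.3516, -0.2489] -37.1 rows 8.6
.429,.064,.10,1 -> [0.083, 0.4283, -0.5541] -73.1 rows 14.1
```

Call:
play_rows(rows=[[[0.033, 0.351, -0.249, -37, 0, 0, 0.087], [0.033, 0.351, -0.249, -37, 0, 0, 0.087], [0.033, 0.351, -0.249, -37, 0, 0, 0.087], [0.033, 0.351, -0.249, -37, 0, 0, 0.087], [0.033, 0.351, -0.249, -37, 0, 0, 0.087], [0.033, 0.351, -0.249, -37, 0, 0, 0.087], [0.033, 0.351, -0.249, -37, 0, 0, 0.087], [0.033, 0.351, -0.249, -37, 0, 0, 0.087], [0.033, 0.351, -0.249, -37, 0, 0, 0.087], [0.033, 0.351, -0.249, -37, 0, 0, 0.087], [0.033, 0.351, -0.249, -37, 0, 0, 0.087], [0.033, 0.351, -0.249, -37, 0, 0, 0.087]]])

```text
time_s: 2.5
position: [0.4495, -0.2507, 0.1498]
tcp_rot: [[0.0, 0.575, 0.818], [-0.001, 0.818, -0.575], [-1.0, -0.001, 0.001]]
force: [-0.5, -0.5, -0.2]
opening: 0.995
```

```bash
python3 mv.py did .033,.351,-.249,-37 .429,.064,.10,1
```

```text
cmd [ 0.4493 -0.2501  0.15  ] -35.08 | t 2.5 p [ 0.4495 -0.2507  0.1498] jaw -35.12 open 86.6 F [-0.52 -0.54 -0.17] j [-42.  24. 100.  -0.  56.  -6.]
.429,.064,.10,1 -> [0.05, 0.2453, -0.1971] -36.1 rows 6.4
```

Tracking is good. Go above the case.

Call:
play_rows(rows=[[[0.05, 0.245, -0.197, -36.1, 0, 0, 0.087], [0.05, 0.245, -0.197, -36.1, 0, 0, 0.087], [0.05, 0.245, -0.197, -36.1, 0, 0, 0.087], [0.05, 0.245, -0.197, -36.1, 0, 0, 0.087], [0.05, 0.245, -0.197, -36.1, 0, 0, 0.087], [0.05, 0.245, -0.197, -36.1, 0, 0, 0.087], [0.05, 0.245, -0.197, -36.1, 0, 0, 0.087], [0.05, 0.245, -0.197, -36.1, 0, 0, 0.087], [0.05, 0.245, -0.197, -36.1, 0, 0, 0.087], [0.05, 0.245, -0.197, -36.1, 0, 0, 0.087]]])

```text
time_s: 3.5
position: [0.4303, 0.0623, 0.1]
tcp_rot: [[0.001, -0.015, 1.0], [-0.0, 1.0, 0.015], [-1.0, -0.0, 0.001]]
force: [-0.1, 0.0, 0.0]
opening: 1.003
```

```bash
python3 mv.py did .05,.245,-.197,-36.1 .429,.064,.011,1; python3 -c "
from h import *
c=capture('wrist'); cv2.imwrite('pics/w1.png',c['pixels'][:,:,::-1])
r=trace('wrist','case'); print([k['p'] for k in r])
for k in r[:1]: print(fit(c,'case',k['mask'],(0,.1)))
"
```

```text
cmd [0.4289 0.0636 0.1   ] 1.02 | t 3.5 p [0.4303 0.0623 0.1   ] jaw 0.88 open 87.2 F [-0.11  0.02  0.  ] j [ -7.  24. 113.  -0.  42.  -7.]
.429,.064,.011,1 -> [0.089, 0.0004, 0.0001] 0.0 rows 1.8
[0.76]
(array([0.42993616, 0.06488387, 0.01586152]), np.float64(0.008044758309851423))
```

View pics/w1.png

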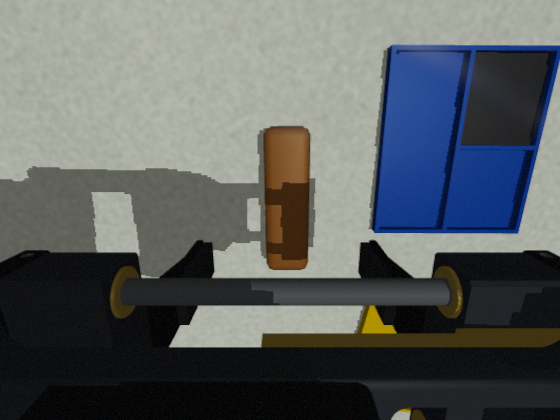

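The wrist view shows the case upright between the fingers (columns 263–310), blue tray to the right; the fit agrees within 1 mm. Descend and grip.

Call:
play_rows(rows=[[[0.04, 0.001, 0.001, 0, 0, 0, 0.087], [0.07, 0.001, 0.001, 0, 0, 0, 0.087], [0.085, 0.001, 0.001, 0, 0, 0, 0.087], [0.089, 0.001, 0.001, 0, 0, 0, 0.087], [0.089, 0.001, 0.001, 0, 0, 0, 0.03], [0.089, 0.001, 0.001, 0, 0, 0, 0.03], [0.089, 0.001, 0.001, 0, 0, 0, 0.03], [0.089, 0.001, 0.001, 0, 0, 0, 0.03], [0.089, 0.001, 0.001, 0, 0, 0, 0.03], [0.089, 0.001, 0.001, 0, 0, 0, 0.03], [0.089, 0.001, 0.001, 0, 0, 0, 0.03]]])

```text
time_s: 4.7
position: [0.4303, 0.0651, 0.0108]
tcp_rot: [[0.0, -0.018, 1.0], [-0.0, 1.0, 0.018], [-1.0, -0.0, 0.0]]
force: [0.4, -0.2, -0.0]
opening: 0.452
```

```bash
python3 mv.py did .089,.001,.001,0 .43,.0646,.085,1.0 .557,.1165,.085,.8 .557,.1165,.0155,.8
```

```text
cmd [0.4299 0.0647 0.011 ] 1.02 | t 4.7 p [0.4303 0.0651 0.0108] jaw 1.03 open 39.4 F [ 0.42 -0.17 -0.02] j [ -6.  35. 117.   0.  28.  -7.]
.43,.0646,.085,1.0 -> [-0.074, -0.0001, 0.0001] 0.0 rows 1.5
.557,.1165,.085,.8 -> [-0.074, 0.0496, 0.128] 0.2 rows 3.1
.557,.1165,.0155,.8 -> [-0.0045, 0.0496, 0.128] 0.2 rows 2.7
```

Call:
play_rows(rows=[[[0.0, 0, 0, 0, 0, 0, 0.03], [0.0, 0, 0, 0, 0, 0, 0.03], [-0.01, 0, 0, 0, 0, 0, 0.03], [-0.02, 0, 0, 0, 0, 0, 0.03], [-0.02, 0, 0, 0, 0, 0, 0.03], [-0.02, 0, 0, 0, 0, 0, 0.03]]])

```text
time_s: 5.3
position: [0.4308, 0.065, 0.0313]
tcp_rot: [[0.002, -0.018, 1.0], [-0.0, 1.0, 0.018], [-1.0, -0.0, 0.002]]
force: [0.3, 0.4, 0.1]
opening: 0.344
```

```bash
python3 mv.py did -.02,0,0,0 .557,.1165,.085,.8 .557,.1165,.06,.8; python3 -c "
from h import *
c=capture('wrist'); cv2.imwrite('pics/w2.png',c['pixels'][:,:,::-1])
"
```

```text
cmd [0.4299 0.0647 0.031 ] 1.02 | t 5.3 p [0.4308 0.065  0.0313] jaw 1.02 open 29.9 F [0.26 0.42 0.08] j [ -6.  32. 116.   0.  31.  -7.]
.557,.1165,.085,.8 -> [-0.054, 0.0496, 0.128] 0.2 rows 2.9
.557,.1165,.06,.8 -> [-0.029, 0.0496, 0.128] 0.2 rows 2.8
```

View pics/w2.png

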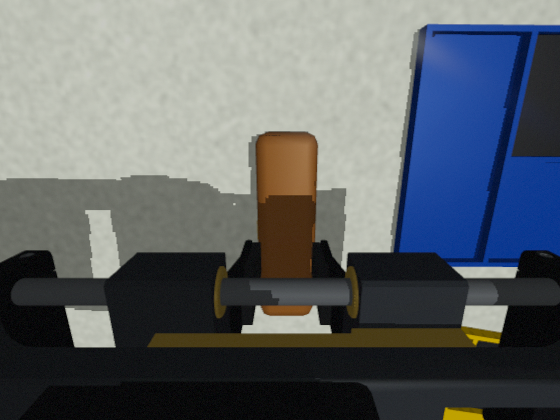

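```bash
python3 -c "
from h import *
for n in ['wrist','top','scene']:
  c=capture(n)
  r=trace(n,'case'); print(n,[k['p'] for k in r])
  for k in r[:1]:
    for z in (0,.02): print(z,fit(c,'case',k['mask'],(0,.1),z0=z))
  if n=='scene': cv2.imwrite('pics/s2.png',cv2.resize(c['pixels'][130:250,280:440,::-1],None,fx=5,fy=5,interpolation=2))
"
```

```text
wrist [0.82]
0 (array([0.42941567, 0.09799028, 0.00692417]), np.float64(0.1812307976502784))
0.02 (array([0.4292712 , 0.10968598, 0.01576962]), np.float64(0.28662429307256826))
top [0.69]
0 (array([0.43105245, 0.01454471, 0.01896474]), np.float64(4.0100139229497245))
0.02 (array([ 0.43036568, -0.00126096,  0.01448633]), np.float64(4.095070379950952))
scene [0.58]
0 (array([0.42819596, 0.06543298, 0.02974635]), np.float64(0.05111058585874242))
0.02 (array([0.44830687, 0.08159886, 0.00071195]), np.float64(0.09860228622551497))
```

View pics/s2.png

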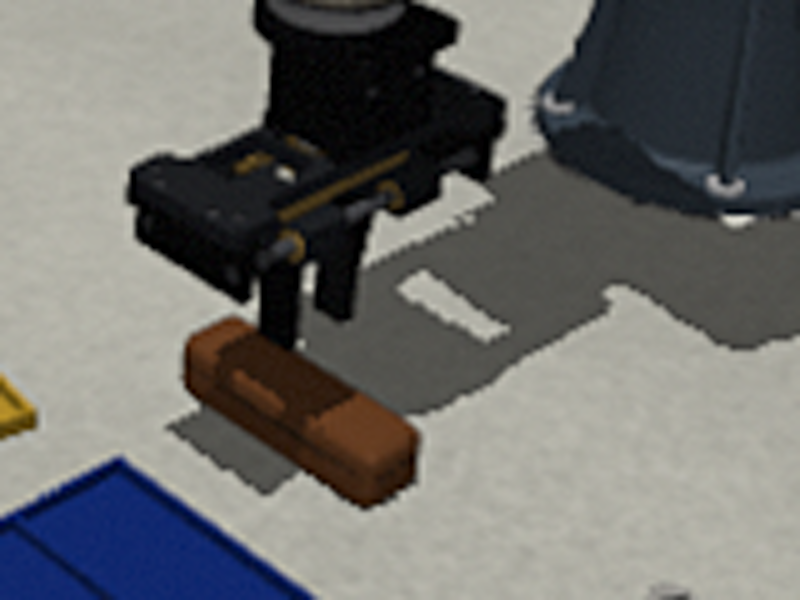

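```bash
python3 -c "
from h import *
ims=[]
for n,(a,b,u,v) in dict(scene=(130,250,300,420),wrist=(120,340,180,400)).items():
  c=capture(n); S=400//(b-a) if n=='scene' else 1.8
  im=cv2.resize(c['pixels'][a:b,u:v,::-1],None,fx=S,fy=S,interpolation=2)
  for z,col in ((0,(0,255,0)),(.02,(255,255,0))):
    P=sil(c,SH['case'],(.430,.065,.016),z)[0]
    h=cv2.convexHull(P.astype(np.float32)).reshape(-1,2)
    cv2.polylines(im,[np.int32((h-[u,a]+.5)*S)],True,col,1)
  ims.append(cv2.resize(im,(396,396)))
cv2.imwrite('pics/ov.png',np.hstack(ims))
"
```

```text
(no output)
```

View pics/ov.png

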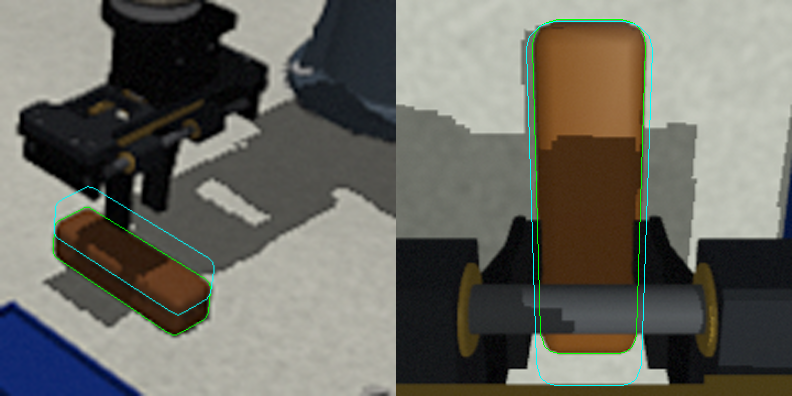

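```bash
python3 -c "
from h import *
im=cv2.imread('pics/w1.png'); c=capture('wrist')
s=read_state(); p=np.array([.4299,.0647,.031]); 
R=s['tcp_rot']
im=cv2.resize(im[200:330,140:440],None,fx=2.6,fy=2.6,interpolation=2)
for dx,col in ((0,(0,255,0)),(-.019,(0,255,255)),(-.04,(255,0,255))):
  for g in (.0435,.0585,-.0435,-.0585):
   for w in (-.0095,.0095):
    P=p+R@np.array([dx,w,g]); u=cv2.projectPoints(P.reshape(1,3),c['rvec'],c['tvec'],c['intrinsics'],None)[0].ravel()
    print(dx,g,w,np.round(u,0)); cv2.circle(im,tuple(np.int32((u-[140,200])*2.6)),3,col,-1)
cv2.imwrite('pics/ov2.png',im)
"
```

```text
0 0.0435 -0.0095 [346. 244.]
0 0.0435 0.0095 [347. 220.]
0 0.0585 -0.0095 [366. 244.]
0 0.0585 0.0095 [368. 220.]
0 -0.0435 -0.0095 [227. 244.]
0 -0.0435 0.0095 [226. 220.]
0 -0.0585 -0.0095 [207. 244.]
0 -0.0585 0.0095 [205. 220.]
-0.019 0.0435 -0.0095 [351. 255.]
-0.019 0.0435 0.0095 [353. 229.]
-0.019 0.0585 -0.0095 [374. 255.]
-0.019 0.0585 0.0095 [376. 229.]
-0.019 -0.0435 -0.0095 [222. 256.]
-0.019 -0.0435 0.0095 [220. 229.]
-0.019 -0.0585 -0.0095 [199. 256.]
-0.019 -0.0585 0.0095 [197. 229.]
-0.04 0.0435 -0.0095 [359. 271.]
-0.04 0.0435 0.0095 [361. 241.]
-0.04 0.0585 -0.0095 [384. 271.]
-0.04 0.0585 0.0095 [387. 241.]
-0.04 -0.0435 -0.0095 [215. 271.]
-0.04 -0.0435 0.0095 [212. 241.]
-0.04 -0.0585 -0.0095 [190. 271.]
-0.04 -0.0585 0.0095 [187. 241.]
```

View pics/ov2.png

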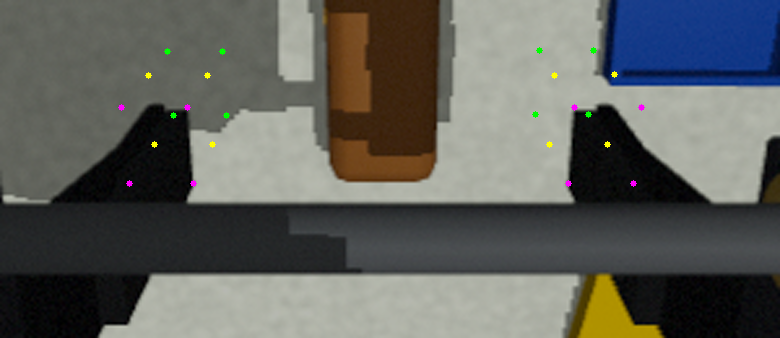

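```bash
python3 -c "
from h import *
c=capture('scene'); s=read_state(); p=s['position']; R=s['tcp_rot']; print(p,s['opening'])
S=8;o=np.array([310,140])
im=cv2.resize(c['pixels'][140:215,310:410,::-1],None,fx=S,fy=S,interpolation=2)
for dx,col in ((0,(0,255,0)),(-.019,(0,255,255)),(-.04,(255,0,255))):
  for g in (.015,.030,-.015,-.030):
   for w in (-.0095,.0095):
    P=p+R@np.array([dx,w,g]); u=cv2.projectPoints(P.reshape(1,3),c['rvec'],c['tvec'],c['intrinsics'],None)[0].ravel()
    cv2.circle(im,tuple(np.int32((u-o+.5)*S)),3,col,-1)
cv2.imwrite('pics/ov3.png',im)
"
```

```text
[0.43019315 0.06503919 0.03053988] 0.33859095243810977
```

View pics/ov3.png

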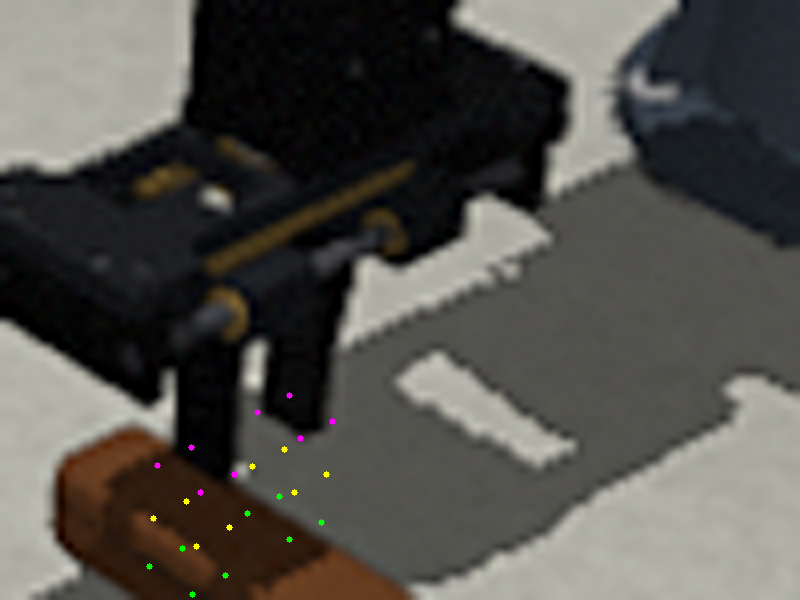

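The overlay shows the visible fingertips (near column 347, row 194 in the scene picture) sit about 40 mm behind the reported TCP, so the fingers closed above the case. I'll open, go deeper, and find the table by feel.

Call:
play_rows(rows=[[[0.0, 0, 0, 0, 0, 0, 0.087], [0.0, 0, 0, 0, 0, 0, 0.087], [0.0, 0, 0, 0, 0, 0, 0.087], [0.0, 0, 0, 0, 0, 0, 0.087], [0.0, 0, 0, 0, 0, 0, 0.087], [0.0, 0, 0, 0, 0, 0, 0.087], [0.02, 0, 0, 0, 0, 0, 0.087], [0.04, 0, 0, 0, 0, 0, 0.087], [0.055, 0, 0, 0, 0, 0, 0.087], [0.06, 0, 0, 0, 0, 0, 0.087], [0.06, 0, 0, 0, 0, 0, 0.087]]])

```text
time_s: 6.95
position: [0.4298, 0.065, -0.0299]
tcp_rot: [[-0.001, -0.018, 1.0], [0.0, 1.0, 0.018], [-1.0, 0.0, -0.001]]
force: [-0.3, -0.5, -0.1]
opening: 0.996
```

```bash
python3 mv.py did .06,0,0,0; python3 -c "
from h import *
c=capture('wrist'); cv2.imwrite('pics/w3.png',c['pixels'][:,:,::-1])
c=capture('scene'); cv2.imwrite('pics/s3.png',cv2.resize(c['pixels'][140:240,300:430,::-1],None,fx=6,fy=6,interpolation=2))
"
```

```text
cmd [ 0.4299  0.0647 -0.029 ] 1.02 | t 6.95 p [ 0.4298  0.065  -0.0299] jaw 1.02 open 86.6 F [-0.33 -0.53 -0.12] j [ -6.  40. 118.  -0.  22.  -7.]
```

View pics/w3.png

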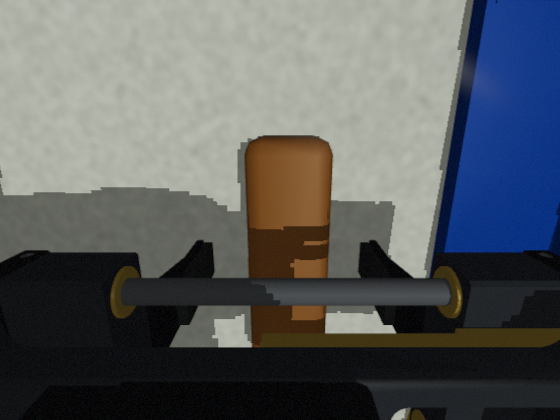

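View pics/s3.png

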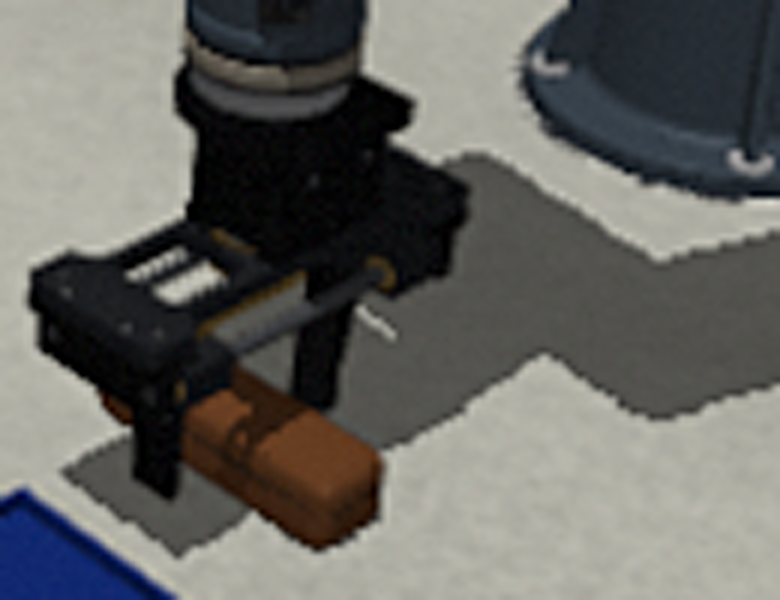

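Call:
play_rows(rows=[[[0.002, 0, 0, 0, 0, 0, 0.087], [0.004, 0, 0, 0, 0, 0, 0.087], [0.005, 0, 0, 0, 0, 0, 0.087], [0.005, 0, 0, 0, 0, 0, 0.087]]])

```text
time_s: 7.45
position: [0.4303, 0.065, -0.0343]
tcp_rot: [[0.0, -0.018, 1.0], [-0.0, 1.0, 0.018], [-1.0, -0.0, 0.0]]
force: [0.3, -0.4, 0.4]
opening: 0.997
```

Call:
play_rows(rows=[[[0.001, 0, 0, 0, 0, 0, 0.087], [0.0015, 0, 0, 0, 0, 0, 0.087], [0.002, 0, 0, 0, 0, 0, 0.087], [0.002, 0, 0, 0, 0, 0, 0.087]]])

```text
time_s: 7.85
position: [0.4302, 0.065, -0.0364]
tcp_rot: [[-0.0, -0.018, 1.0], [0.0, 1.0, 0.018], [-1.0, 0.0, -0.0]]
force: [-0.8, -0.5, -0.6]
opening: 0.997
```

Call:
play_rows(rows=[[[0.001, 0, 0, 0, 0, 0, 0.087], [0.0015, 0, 0, 0, 0, 0, 0.087], [0.002, 0, 0, 0, 0, 0, 0.087], [0.002, 0, 0, 0, 0, 0, 0.087]]])

```text
time_s: 8.25
position: [0.4302, 0.065, -0.0384]
tcp_rot: [[-0.0, -0.018, 1.0], [0.0, 1.0, 0.018], [-1.0, 0.0, -0.0]]
force: [-0.4, -0.5, 0.3]
opening: 0.997
```

Call:
play_rows(rows=[[[0.001, 0, 0, 0, 0, 0, 0.087], [0.001, 0, 0, 0, 0, 0, 0.087]]])

```text
time_s: 8.45
position: [0.4303, 0.065, -0.0394]
tcp_rot: [[-0.0, -0.018, 1.0], [0.0, 1.0, 0.018], [-1.0, 0.0, -0.0]]
force: [-0.6, -0.7, -0.4]
opening: 1.002
```

Call:
play_rows(rows=[[[0.001, 0, 0, 0, 0, 0, 0.087], [0.001, 0, 0, 0, 0, 0, 0.087]]])

```text
time_s: 8.65
position: [0.4303, 0.065, -0.0395]
tcp_rot: [[0.001, -0.018, 1.0], [-0.0, 1.0, 0.018], [-1.0, -0.0, 0.001]]
force: [0.2, 0.6, 9.5]
opening: 0.998
```

Call:
play_rows(rows=[[[0.001, 0, 0, 0, 0, 0, 0.087], [0.001, 0, 0, 0, 0, 0, 0.087]]])

```text
time_s: 8.85
position: [0.4303, 0.065, -0.0396]
tcp_rot: [[0.001, -0.018, 1.0], [-0.0, 1.0, 0.018], [-1.0, -0.0, 0.001]]
force: [-0.2, 0.5, 20.5]
opening: 1.001
```

```bash
python3 mv.py did .012,0,0,0; python3 -c "
from h import *
c=capture('wrist'); cv2.imwrite('pics/w4.png',c['pixels'][:,:,::-1])
"
```

```text
cmd [ 0.4299  0.0647 -0.041 ] 1.02 | t 8.85 p [ 0.4303  0.065  -0.0396] jaw 1.03 open 87.1 F [-0.17  0.49 20.45] j [ -6.  42. 118.  -0.  20.  -7.]
```

View pics/w4.png

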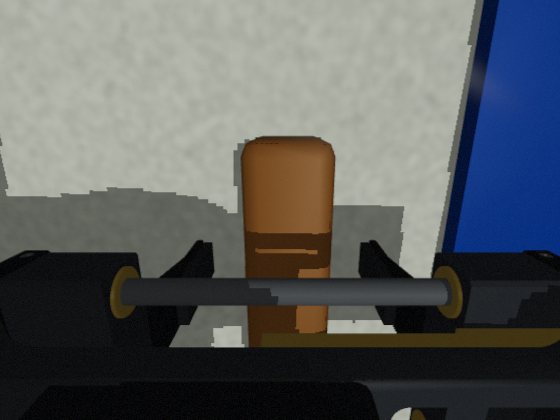

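Table touched at reported z = -0.0395: true fingertips are 39.5 mm above the reported TCP. Lift to tip 10 mm and grip.

Call:
play_rows(rows=[[[-0.0115, 0, 0, 0, 0, 0, 0.087], [-0.0115, 0, 0, 0, 0, 0, 0.087], [-0.0115, 0, 0, 0, 0, 0, 0.03], [-0.0115, 0, 0, 0, 0, 0, 0.03], [-0.0115, 0, 0, 0, 0, 0, 0.03], [-0.0115, 0, 0, 0, 0, 0, 0.03], [-0.0115, 0, 0, 0, 0, 0, 0.03], [-0.0115, 0, 0, 0, 0, 0, 0.03], [-0.0115, 0, 0, 0, 0, 0, 0.03], [-0.0115, 0, 0, 0, 0, 0, 0.03], [-0.0115, 0, 0, 0, 0, 0, 0.03], [-0.0115, 0, 0, 0, 0, 0, 0.03]]])

```text
time_s: 10.1
position: [0.4303, 0.065, -0.0299]
tcp_rot: [[-0.0, -0.018, 1.0], [0.0, 1.0, 0.018], [-1.0, 0.0, -0.0]]
force: [0.2, -0.7, -0.5]
opening: 0.483
```

```bash
sed -i 's/^a=sys.argv\[1:\]/H=.0395 # targets: true tip height\na=sys.argv[1:]/; s/np.array(\[x,y,z\])-p/np.array([x,y,z-H])-p/' mv.py; python3 mv.py did -.0115,0,0,0 .43,.0647,.03,1.02 .557,.1165,.08,.8
```

```text
cmd [ 0.4299  0.0647 -0.0295] 1.02 | t 10.1 p [ 0.4303  0.065  -0.0299] jaw 1.02 open 42.0 F [ 0.16 -0.74 -0.47] j [ -6.  40. 118.   0.  22.  -7.]
.43,.0647,.03,1.02 -> [-0.02, 0.0, 0.0001] 0.0 rows 0.4
.557,.1165,.08,.8 -> [-0.07, 0.0496, 0.128] 0.2 rows 3.1
```

Grip width 42.0 mm. Lift and carry low.

Call:
play_rows(rows=[[[-0.012, 0, 0, 0, 0, 0, 0.03], [-0.025, 0, 0, 0, 0, 0, 0.03], [-0.035, 0, 0, 0, 0, 0, 0.03], [-0.035, 0.01, 0.025, 0, 0, 0, 0.03], [-0.035, 0.023, 0.058, 0, 0, 0, 0.03], [-0.035, 0.037, 0.094, 0.2, 0, 0, 0.03], [-0.035, 0.046, 0.118, 0.2, 0, 0, 0.03], [-0.035, 0.0496, 0.128, 0.2, 0, 0, 0.03], [-0.035, 0.0496, 0.128, 0.2, 0, 0, 0.03], [-0.035, 0.0496, 0.128, 0.2, 0, 0, 0.03]]])

```text
time_s: 11.1
position: [0.5548, 0.1166, 0.0047]
tcp_rot: [[-0.004, -0.014, 1.0], [-0.0, 1.0, 0.014], [-1.0, -0.0, -0.004]]
force: [-0.3, 0.8, -0.7]
opening: 0.484
```

```bash
python3 mv.py did -.035,.0496,.128,.2 .557,.1165,.0145,.8; python3 -c "
from h import *
c=capture('wrist'); cv2.imwrite('pics/w5.png',c['pixels'][:,:,::-1])
for n in ('case','blue_tray'):
  for k in trace('wrist',n)[:1]: print(n,k['p'],fit(c,n,k['mask'],(0,.1),z0=.035 if n=='case' else 0))
"
```

```text
cmd [0.557  0.1165 0.0055] 0.82 | t 11.1 p [0.5548 0.1166 0.0047] jaw 0.83 open 42.1 F [-0.25  0.8  -0.7 ] j [ 1. 41. 98. -0. 42. -0.]
.557,.1165,.0145,.8 -> [0.0305, 0.0, 0.0] 0.0 rows 0.6
case 0.75 (array([0.55366514, 0.15034671, 0.01536847]), np.float64(0.25008979727309455))
blue_tray 0.6 (array([ 0.66312409,  0.19036541, -1.32536624]), np.float64(0.4279552123645655))
```

View pics/w5.png

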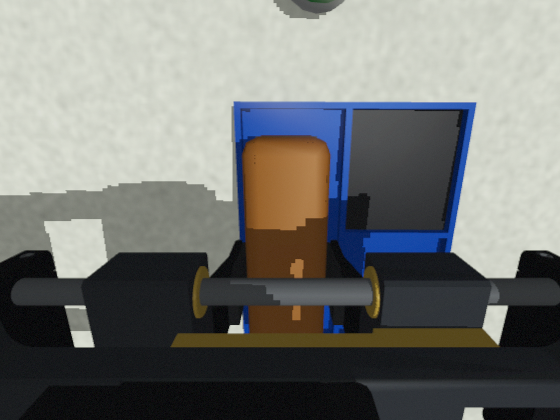

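The case hangs centred over the long bay. Lower it.

Call:
play_rows(rows=[[[0.015, 0, 0, 0, 0, 0, 0.03], [0.023, 0, 0, 0, 0, 0, 0.03], [0.027, 0, 0, 0, 0, 0, 0.03], [0.029, 0, 0, 0, 0, 0, 0.03], [0.03, 0, 0, 0, 0, 0, 0.03], [0.0305, 0, 0, 0, 0, 0, 0.03], [0.0305, 0, 0, 0, 0, 0, 0.03]]])

```text
time_s: 11.95
position: [0.5576, 0.1169, -0.0251]
tcp_rot: [[0.0, -0.014, 1.0], [0.0, 1.0, 0.014], [-1.0, 0.0, 0.0]]
force: [0.4, 0.1, -0.7]
opening: 0.48
```

```bash
python3 mv.py did .0305,0,0,0
```

```text
cmd [ 0.557   0.1165 -0.025 ] 0.82 | t 11.95 p [ 0.5576  0.1169 -0.0251] jaw 0.82 open 41.7 F [ 0.42  0.13 -0.7 ] j [ 1. 44. 98.  0. 38. -0.]
```

Call:
play_rows(rows=[[[0.0005, 0, 0, 0, 0, 0, 0.03], [0.0007, 0, 0, 0, 0, 0, 0.03], [0.0007, 0, 0, 0, 0, 0, 0.048], [0.0007, 0, 0, 0, 0, 0, 0.055], [0.0007, 0, 0, 0, 0, 0, 0.06], [0.0, 0, 0, 0, 0, 0, 0.06], [-0.01, 0, 0, 0, 0, 0, 0.065], [-0.03, 0, 0, 0, 0, 0, 0.087], [-0.06, 0, 0, 0, 0, 0, 0.087], [-0.065, 0, 0, 0, 0, 0, 0.087], [-0.065, 0, 0, 0, 0, 0, 0.087]]])

```text
time_s: 13.05
position: [0.5585, 0.1169, 0.0413]
tcp_rot: [[0.003, -0.014, 1.0], [0.0, 1.0, 0.014], [-1.0, -0.0, 0.003]]
force: [0.2, -0.0, -0.4]
opening: 0.973
```

```bash
python3 mv.py did -.065,0,0,0 .413,.2885,.08,45 .413,.2885,.08,90; python3 -c "
from h import *
c=capture('wrist'); cv2.imwrite('pics/w6.png',c['pixels'][:,:,::-1])
for n in ('case','blue_tray'):
  for k in trace('wrist',n)[:1]: print(n,k['p'],fit(c,n,k['mask'],(0,.1),z0=.004 if n=='case' else 0))
"
```

```text
cmd [0.557  0.1165 0.04  ] 0.82 | t 13.05 p [0.5585 0.1169 0.0413] jaw 0.83 open 84.6 F [ 0.25 -0.   -0.42] j [ 1. 37. 97. -0. 46. -0.]
.413,.2885,.08,45 -> [-0.0005, 0.174, -0.1415] -44.2 rows 4.5
.413,.2885,.08,90 -> [-0.0005, 0.174, -0.1415] -89.2 rows 4.5
case 0.74 (array([0.55603778, 0.1464019 , 0.01178679]), np.float64(0.14267925041248644))
blue_tray 0.57 (array([0.59554916, 0.17212221, 0.01068432]), np.float64(0.5345018940380085))
```

View pics/w6.png

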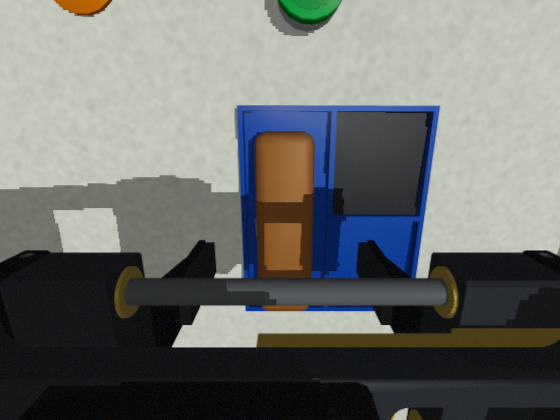

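Case lies flat in the long bay (columns 255–315, within bay columns 243–330). On to the amber lens.

Call:
play_rows(rows=[[[0, 0.174, -0.1415, -89.2, 0, 0, 0.087], [0, 0.174, -0.1415, -89.2, 0, 0, 0.087], [0, 0.174, -0.1415, -89.2, 0, 0, 0.087], [0, 0.174, -0.1415, -89.2, 0, 0, 0.087], [0, 0.174, -0.1415, -89.2, 0, 0, 0.087], [0, 0.174, -0.1415, -89.2, 0, 0, 0.087], [0, 0.174, -0.1415, -89.2, 0, 0, 0.087], [0, 0.174, -0.1415, -89.2, 0, 0, 0.087], [0, 0.174, -0.1415, -89.2, 0, 0, 0.087], [0, 0.174, -0.1415, -89.2, 0, 0, 0.087], [0, 0.174, -0.1415, -89.2, 0, 0, 0.087], [0, 0.174, -0.1415, -89.2, 0, 0, 0.087]]])

```text
time_s: 14.4
position: [0.4125, 0.2885, 0.0386]
tcp_rot: [[-0.002, -1.0, -0.0], [-0.001, -0.0, 1.0], [-1.0, 0.002, -0.001]]
force: [-0.1, 0.6, -0.2]
opening: 1.001
```

```bash
cat > wl.py <<'E'
import sys; from h import *
c=capture('wrist'); cv2.imwrite('pics/%s.png'%sys.argv[2],c['pixels'][:,:,::-1])
n=sys.argv[1]
for k in trace('wrist',n)[:1]:
    v,u=np.nonzero(k['mask']); print(n,round(k['p'],2),u.min(),u.max(),v.min(),v.max(),fit(c,n,k['mask']))
E
python3 mv.py did 0,.174,-.1415,-89.2 .413,.2885,.0115,90; python3 wl.py amber_lens w7
```

```text
cmd [0.413  0.2885 0.04  ] 90.02 | t 14.4 p [0.4125 0.2885 0.0386] jaw 90.01 open 87.1 F [-0.09  0.63 -0.19] j [ 22.  34. 106.  -0.  39. -68.]
.413,.2885,.0115,90 -> [0.068, 0.0, 0.0] 0.0 rows 1.4
amber_lens 0.61 258 318 188 246 (array([0.41216465, 0.2893804 , 0.        ]), np.float64(0.048923142178010456))
```

View pics/w7.png

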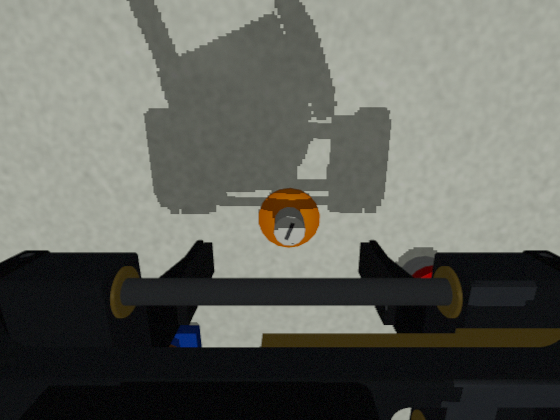

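Lens is centred between the open fingers (col 258–318); fit within 1 mm. Descend and grip its block.

Call:
play_rows(rows=[[[0.03, 0.001, 0.0005, 0, 0, 0, 0.087], [0.055, 0.001, 0.0005, 0, 0, 0, 0.07], [0.065, 0.001, 0.0005, 0, 0, 0, 0.06], [0.068, 0.001, 0.0005, 0, 0, 0, 0.05], [0.068, 0.001, 0.0005, 0, 0, 0, 0.012], [0.068, 0.001, 0.0005, 0, 0, 0, 0.012], [0.068, 0.001, 0.0005, 0, 0, 0, 0.012], [0.068, 0.001, 0.0005, 0, 0, 0, 0.012], [0.068, 0.001, 0.0005, 0, 0, 0, 0.012], [0.068, 0.001, 0.0005, 0, 0, 0, 0.012], [0.068, 0.001, 0.0005, 0, 0, 0, 0.012], [0.068, 0.001, 0.0005, 0, 0, 0, 0.012]]])

```text
time_s: 15.7
position: [0.4125, 0.2895, -0.0281]
tcp_rot: [[0.0, -1.0, -0.0], [0.0, -0.0, 1.0], [-1.0, -0.0, 0.0]]
force: [-0.0, -0.6, 4.1]
opening: 0.258
```

```bash
python3 mv.py did .068,.001,.0005,0 .6294,.1605,.08,90 .6294,.1605,.0185,90
```

```text
cmd [ 0.412  0.289 -0.028] 90.02 | t 15.7 p [ 0.4125  0.2895 -0.0281] jaw 90.02 open 22.4 F [-0.   -0.62  4.06] j [ 22.  42. 108.   0.  30. -68.]
.6294,.1605,.08,90 -> [-0.0685, -0.2173, -0.1286] 0.0 rows 5.2
.6294,.1605,.0185,90 -> [-0.007, -0.2173, -0.1286] 0.0 rows 5.1
```

Call:
play_rows(rows=[[[0, 0, 0, 0, 0, 0, 0.012], [0, 0, 0, 0, 0, 0, 0.012], [0, 0, 0, 0, 0, 0, 0.012]]])

```text
time_s: 16.0
position: [0.4126, 0.2895, -0.028]
tcp_rot: [[0.001, -1.0, -0.0], [0.0, -0.0, 1.0], [-1.0, -0.001, 0.0]]
force: [-1.1, 0.5, 5.3]
opening: 0.254
```

```bash
python3 wl.py amber_lens w8
```

```text
amber_lens 0.8 245 326 211 277 (array([0.41288074, 0.28799465, 0.        ]), np.float64(0.6408857176230355))
```

View pics/w8.png

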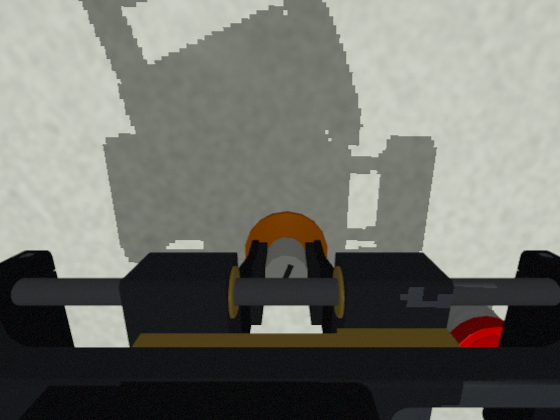

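Call:
play_rows(rows=[[[-0.005, 0, 0, 0, 0, 0, 0.012], [-0.012, 0, 0, 0, 0, 0, 0.012], [-0.02, 0, 0, 0, 0, 0, 0.012], [-0.02, 0, 0, 0, 0, 0, 0.012]]])

```text
time_s: 16.5
position: [0.4131, 0.2897, -0.0072]
tcp_rot: [[0.002, -1.0, -0.0], [0.001, -0.0, 1.0], [-1.0, -0.002, 0.001]]
force: [0.1, 0.2, 0.1]
opening: 0.255
```

```bash
python3 mv.py did -.02,0,0,0 .6294,.1605,.045,90 ; python3 wl.py amber_lens w9; python3 -c "
from h import *
c=capture('scene'); cv2.imwrite('pics/s9.png',cv2.resize(c['pixels'][200:290,360:480,::-1],None,fx=6,fy=6,interpolation=2))"
```

```text
cmd [ 0.412  0.289 -0.008] 90.02 | t 16.5 p [ 0.4131  0.2897 -0.0072] jaw 90.03 open 22.2 F [0.1  0.18 0.08] j [ 22.  39. 108.   0.  33. -68.]
.6294,.1605,.045,90 -> [-0.0135, -0.2173, -0.1286] 0.0 rows 5.1
amber_lens 0.73 245 326 211 277 (array([0.41736659, 0.28846422, 0.        ]), np.float64(0.40717462423758105))
```

View pics/s9.png

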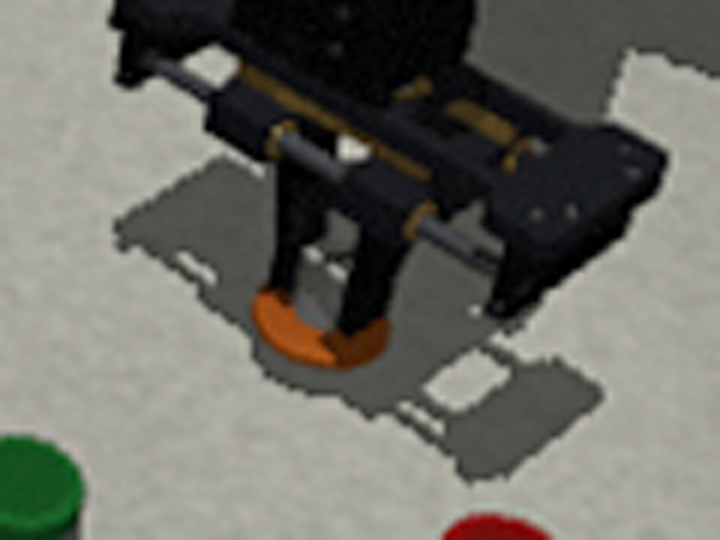

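View pics/w9.png

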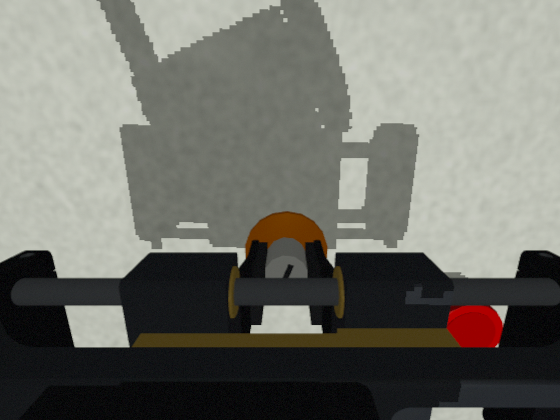

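Lens held level. Carry it to the foam bay at a height clearing the case.

Call:
play_rows(rows=[[[-0.02, 0, 0, 0, 0, 0, 0.012], [-0.0405, 0, 0, 0, 0, 0, 0.012], [-0.0405, -0.0265, -0.0157, 0, 0, 0, 0.012], [-0.0405, -0.06, -0.0355, 0, 0, 0, 0.012], [-0.0405, -0.1, -0.0592, 0, 0, 0, 0.012], [-0.0405, -0.14, -0.083, 0, 0, 0, 0.012], [-0.0405, -0.178, -0.1053, 0, 0, 0, 0.012], [-0.0405, -0.205, -0.121, 0, 0, 0, 0.012], [-0.0405, -0.2173, -0.1286, 0, 0, 0, 0.012], [-0.0405, -0.2173, -0.1286, 0, 0, 0, 0.012], [-0.0405, -0.2173, -0.1286, 0, 0, 0, 0.012]]])

```text
time_s: 17.75
position: [0.6273, 0.1615, 0.0314]
tcp_rot: [[-0.004, -1.0, -0.001], [0.0, -0.001, 1.0], [-1.0, 0.004, 0.0]]
force: [-0.3, 0.1, -1.0]
opening: 0.255
```

```bash
python3 mv.py did -.0405,-.2173,-.1286,0 .6294,.1605,.018,90 ; python3 wl.py amber_lens w10
```

```text
cmd [0.6294 0.1605 0.0325] 90.02 | t 17.75 p [0.6273 0.1615 0.0314] jaw 90.03 open 22.2 F [-0.31  0.09 -0.95] j [  5.  43.  85.   0.  53. -86.]
.6294,.1605,.018,90 -> [0.054, 0.0, 0.0] 0.0 rows 1.1
amber_lens 0.83 245 325 212 277 (array([0.64552692, 0.1593324 , 0.        ]), np.float64(0.33938735744464704))
```

View pics/w10.png

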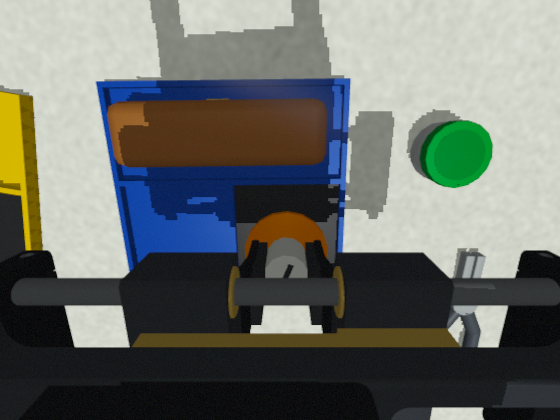

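Call:
play_rows(rows=[[[0.02, 0, 0, 0, 0, 0, 0.012], [0.038, 0, 0, 0, 0, 0, 0.012], [0.047, 0, 0, 0, 0, 0, 0.012], [0.051, 0, 0, 0, 0, 0, 0.012], [0.053, 0, 0, 0, 0, 0, 0.012], [0.054, 0, 0, 0, 0, 0, 0.012], [0.0545, 0, 0, 0, 0, 0, 0.012], [0.0545, 0, 0, 0, 0, 0, 0.012]]])

```text
time_s: 18.65
position: [0.6302, 0.1608, -0.0218]
tcp_rot: [[0.001, -1.0, -0.0], [0.0, -0.0, 1.0], [-1.0, -0.001, 0.0]]
force: [-0.7, 0.1, -0.8]
opening: 0.254
```

```bash
python3 mv.py did .0545,0,0,0
```

```text
cmd [ 0.6294  0.1605 -0.022 ] 90.02 | t 18.65 p [ 0.6302  0.1608 -0.0218] jaw 90.02 open 22.1 F [-0.66  0.08 -0.79] j [  4.  47.  86.   0.  47. -86.]
```

Call:
play_rows(rows=[[[0.0005, 0, 0, 0, 0, 0, 0.012], [0.0008, 0, 0, 0, 0, 0, 0.012], [0.0008, 0, 0, 0, 0, 0, 0.012]]])

```text
time_s: 18.95
position: [0.6302, 0.1608, -0.022]
tcp_rot: [[0.001, -1.0, -0.0], [0.0, -0.0, 1.0], [-1.0, -0.001, 0.0]]
force: [-1.4, 0.4, 5.5]
opening: 0.249
```

Contact felt (5.5 N). Release and rise.

Call:
play_rows(rows=[[[0.0, 0, 0, 0, 0, 0, 0.028], [0.0, 0, 0, 0, 0, 0, 0.036], [0.0, 0, 0, 0, 0, 0, 0.045], [-0.005, 0, 0, 0, 0, 0, 0.045], [-0.02, 0, 0, 0, 0, 0, 0.05], [-0.045, 0, 0, 0, 0, 0, 0.087], [-0.065, 0, 0, 0, 0, 0, 0.087], [-0.065, 0, 0, 0, 0, 0, 0.087], [-0.065, 0, 0, 0, 0, 0, 0.087]]])

```text
time_s: 19.85
position: [0.6302, 0.1609, 0.0429]
tcp_rot: [[0.002, -1.0, -0.0], [0.0, -0.0, 1.0], [-1.0, -0.002, 0.0]]
force: [-0.5, 0.1, -0.3]
opening: 0.849
```

```bash
python3 mv.py did -.0642,0,0,0 .571,.278,.08,90 ; python3 wl.py amber_lens w11
```

```text
cmd [0.6294 0.1605 0.0422] 90.02 | t 19.85 p [0.6302 0.1609 0.0429] jaw 90.02 open 73.8 F [-0.52  0.12 -0.35] j [  4.  42.  84.   0.  54. -86.]
.571,.278,.08,90 -> [0.0017, 0.0583, 0.1176] 0.0 rows 2.6
amber_lens 0.63 255 316 188 247 (array([0.63135605, 0.15934572, 0.        ]), np.float64(0.02846331490624829))
```

View pics/w11.png

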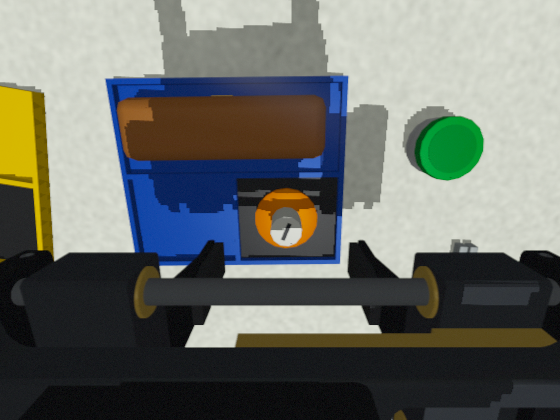

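Amber lens is on the foam, centred. Now the green tin.

Call:
play_rows(rows=[[[0, 0.0583, 0.1176, 0, 0, 0, 0.087], [0, 0.0583, 0.1176, 0, 0, 0, 0.087], [0, 0.0583, 0.1176, 0, 0, 0, 0.087], [0, 0.0583, 0.1176, 0, 0, 0, 0.087], [0, 0.0583, 0.1176, 0, 0, 0, 0.087], [0, 0.0583, 0.1176, 0, 0, 0, 0.087]]])

```text
time_s: 20.55
position: [0.5718, 0.2774, 0.0412]
tcp_rot: [[-0.001, -1.0, 0.0], [-0.001, 0.0, 1.0], [-1.0, 0.001, -0.001]]
force: [1.1, -1.1, 0.4]
opening: 0.999
```

```bash
python3 mv.py did 0,.0583,.1176,0 .571,.278,.011,90 ; python3 wl.py green_tin w12
```

```text
cmd [0.571  0.278  0.0422] 90.02 | t 20.55 p [0.5718 0.2774 0.0412] jaw 89.98 open 86.9 F [ 1.14 -1.07  0.41] j [ 16.  41.  87.  -0.  52. -74.]
.571,.278,.011,90 -> [0.0707, 0.0, 0.0] 0.0 rows 1.4
green_tin 0.65 258 316 190 253 (array([0.57014951, 0.27724026, 0.        ]), np.float64(0.04178391338728575))
```

View pics/w12.png

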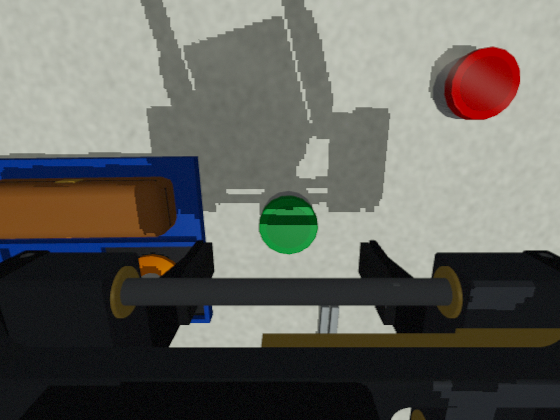

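Call:
play_rows(rows=[[[0.03, 0.0005, -0.0005, 0, 0, 0, 0.087], [0.057, 0.0005, -0.0005, 0, 0, 0, 0.087], [0.067, 0.0005, -0.0005, 0, 0, 0, 0.075], [0.0707, 0.0005, -0.0005, 0, 0, 0, 0.07], [0.0707, 0.0005, -0.0005, 0, 0, 0, 0.035], [0.0707, 0.0005, -0.0005, 0, 0, 0, 0.035], [0.0707, 0.0005, -0.0005, 0, 0, 0, 0.035], [0.0707, 0.0005, -0.0005, 0, 0, 0, 0.035], [0.0707, 0.0005, -0.0005, 0, 0, 0, 0.035], [0.0707, 0.0005, -0.0005, 0, 0, 0, 0.035], [0.0707, 0.0005, -0.0005, 0, 0, 0, 0.035]]])

```text
time_s: 21.75
position: [0.5715, 0.2782, -0.0279]
tcp_rot: [[0.002, -1.0, -0.001], [0.001, -0.001, 1.0], [-1.0, -0.002, 0.001]]
force: [-1.0, -0.4, 6.4]
opening: 0.514
```

Call:
play_rows(rows=[[[-0.006, 0, 0, 0, 0, 0, 0.035], [-0.014, 0, 0, 0, 0, 0, 0.035], [-0.02, 0, 0, 0, 0, 0, 0.035], [-0.02, 0, 0, 0, 0, 0, 0.035]]])

```text
time_s: 22.15
position: [0.5717, 0.2781, -0.0077]
tcp_rot: [[0.002, -1.0, -0.0], [0.001, -0.0, 1.0], [-1.0, -0.002, 0.001]]
force: [1.6, 0.8, -0.1]
opening: 0.512
```

```bash
python3 mv.py did .0507,.0005,-.0005,0 .6306,.0745,.075,90 ; python3 wl.py green_tin w13;  python3 -c "
from h import *
c=capture('scene'); cv2.imwrite('pics/s13.png',cv2.resize(c['pixels'][210:320,310:450,::-1],None,fx=5,fy=5,interpolation=2))"
```

```text
cmd [ 0.5705  0.2775 -0.0085] 90.02 | t 22.15 p [ 0.5717  0.2781 -0.0077] jaw 90.03 open 44.6 F [ 1.58  0.83 -0.14] j [ 16.  45.  88.  -0.  47. -74.]
.6306,.0745,.075,90 -> [-0.044, -0.06, -0.2031] 0.0 rows 4.3
green_tin 0.6 245 326 216 307 (array([0.57467987, 0.27668726, 0.        ]), np.float64(0.2947868417259161))
```

View pics/s13.png

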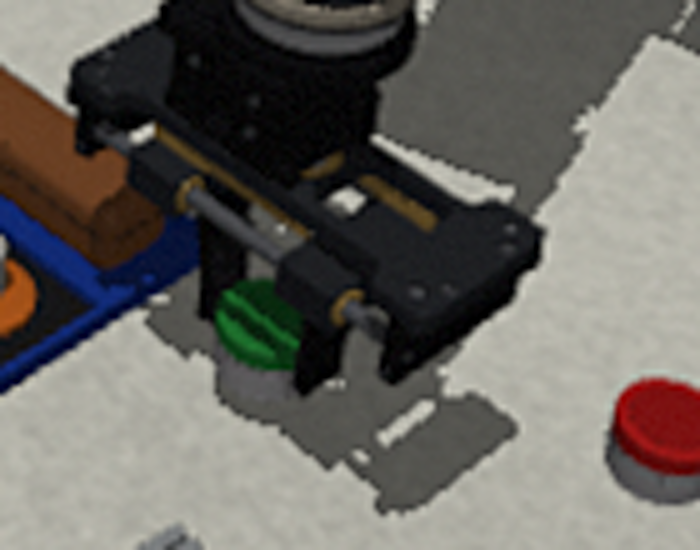

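Tin held. Carry to the bare bay above the lens and case.

Call:
play_rows(rows=[[[-0.02, 0, 0, 0, 0, 0, 0.035], [-0.044, 0, 0, 0, 0, 0, 0.035], [-0.044, -0.007, -0.023, 0, 0, 0, 0.035], [-0.044, -0.017, -0.057, 0, 0, 0, 0.035], [-0.044, -0.028, -0.097, 0, 0, 0, 0.035], [-0.044, -0.04, -0.136, 0, 0, 0, 0.035], [-0.044, -0.051, -0.173, 0, 0, 0, 0.035], [-0.044, -0.058, -0.195, 0, 0, 0, 0.035], [-0.044, -0.06, -0.203, 0, 0, 0, 0.035], [-0.044, -0.06, -0.203, 0, 0, 0, 0.035], [-0.044, -0.06, -0.203, 0, 0, 0, 0.035]]])

```text
time_s: 23.4
position: [0.63, 0.0761, 0.0348]
tcp_rot: [[-0.001, -1.0, -0.001], [0.001, -0.001, 1.0], [-1.0, 0.001, 0.001]]
force: [-0.1, 0.0, -0.6]
opening: 0.514
```

```bash
python3 mv.py did -.044,-.06,-.203,0 .6306,.0745,.0155,90 ; python3 wl.py green_tin w14
```

```text
cmd [0.6306 0.0746 0.0355] 90.02 | t 23.4 p [0.63   0.0761 0.0348] jaw 90.05 open 44.8 F [-0.11  0.03 -0.6 ] j [ -3.  42.  87.   0.  51. -93.]
.6306,.0745,.0155,90 -> [0.0595, 0.0, -0.0001] 0.0 rows 1.2
green_tin 0.92 245 327 217 277 (array([0.64844438, 0.07463535, 0.        ]), np.float64(0.27813648204189073))
```

View pics/w14.png

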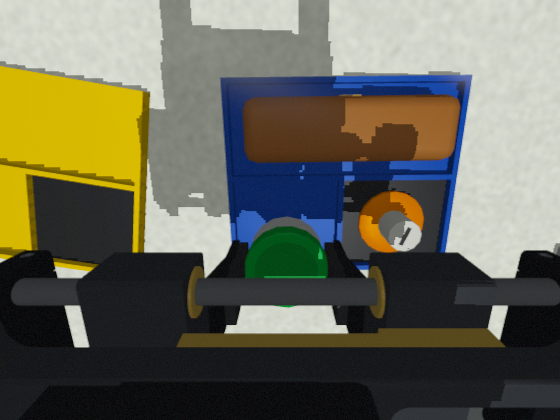

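Call:
play_rows(rows=[[[0.02, 0, 0, 0, 0, 0, 0.035], [0.042, 0, 0, 0, 0, 0, 0.035], [0.052, 0, 0, 0, 0, 0, 0.035], [0.056, 0, 0, 0, 0, 0, 0.035], [0.058, 0, 0, 0, 0, 0, 0.035], [0.059, 0, 0, 0, 0, 0, 0.035], [0.0598, 0, 0, 0, 0, 0, 0.035], [0.0598, 0, 0, 0, 0, 0, 0.035]]])

```text
time_s: 24.3
position: [0.6317, 0.075, -0.0238]
tcp_rot: [[0.002, -1.0, -0.0], [0.0, -0.0, 1.0], [-1.0, -0.002, 0.0]]
force: [0.3, 1.0, 1.0]
opening: 0.511
```

Call:
play_rows(rows=[[[0.0005, 0, 0, 0, 0, 0, 0.035], [0.0007, 0, 0, 0, 0, 0, 0.035], [0.0007, 0, 0, 0, 0, 0, 0.035]]])

```text
time_s: 24.6
position: [0.6317, 0.075, -0.0239]
tcp_rot: [[0.002, -1.0, -0.0], [0.0, -0.0, 1.0], [-1.0, -0.002, 0.0]]
force: [-1.0, -0.1, 6.4]
opening: 0.514
```

Call:
play_rows(rows=[[[0.0, 0, 0, 0, 0, 0, 0.05], [0.0, 0, 0, 0, 0, 0, 0.056], [0.0, 0, 0, 0, 0, 0, 0.058], [-0.005, 0, 0, 0, 0, 0, 0.058], [-0.02, 0, 0, 0, 0, 0, 0.06], [-0.045, 0, 0, 0, 0, 0, 0.087], [-0.065, 0, 0, 0, 0, 0, 0.087], [-0.065, 0, 0, 0, 0, 0, 0.087], [-0.065, 0, 0, 0, 0, 0, 0.087]]])

```text
time_s: 25.5
position: [0.6314, 0.0749, 0.0407]
tcp_rot: [[0.002, -1.0, -0.0], [-0.0, -0.0, 1.0], [-1.0, -0.002, -0.0]]
force: [-0.7, -0.1, 0.4]
opening: 0.95
```

```bash
python3 mv.py did -.0045,0,0,0 .56,-.31,.09,90 ; python3 wl.py green_tin w15; python3 -c "
from h import *
for n in ('top','scene'):
  c=capture(n); cv2.imwrite('pics/%s15.png'%n,c['pixels'][:,:,::-1])
  for t,z in (('blue_tray',0),('case',.004),('amber_lens',.006),('green_tin',.004)):
    for k in trace(n,t)[:1]: print(n,t,round(k['p'],2),fit(c,t,k['mask'],(0,.1) if t in('case','blue_tray') else (0,),z0=z))
"
```

```text
cmd [0.6306 0.0746 0.04  ] 90.02 | t 25.5 p [0.6314 0.0749 0.0407] jaw 90.02 open 82.7 F [-0.7  -0.11  0.41] j [ -3.  41.  87.   0.  52. -93.]
.56,-.31,.09,90 -> [-0.0105, 0.0708, -0.3845] 0.0 rows 7.8
green_tin 0.88 256 315 193 256 (array([0.6319091 , 0.07361374, 0.        ]), np.float64(0.018061260187752545))
top blue_tray 0.88 (array([0.31657528, 0.11476358, 1.26666667]), np.float64(1.0))
top case 0.51 (array([0.5534228 , 0.0622897 , 0.01485546]), np.float64(4.9821504549532225))
top amber_lens 0.3 (array([ 0.55018456, -0.10029084,  0.        ]), np.float64(0.9134460334111884))
scene blue_tray 0.68 (array([0.59561906, 0.11874578, 0.02167569]), np.float64(1.0231858226050172))
scene amber_lens 0.92 (array([0.62895221, 0.1606385 , 0.        ]), np.float64(0.07816714241836509))
scene green_tin 0.57 (array([0.62994726, 0.07448744, 0.        ]), np.float64(0.03317080364243469))
```

View pics/w15.png

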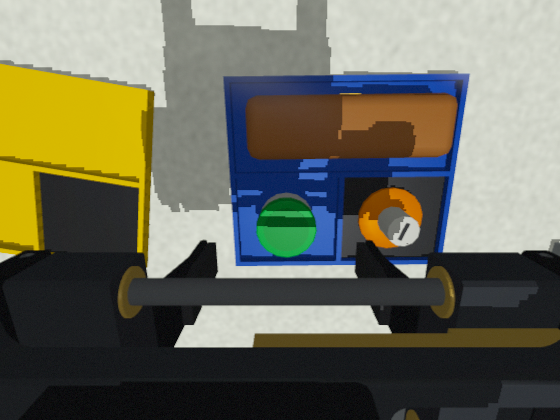

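View pics/scene15.png

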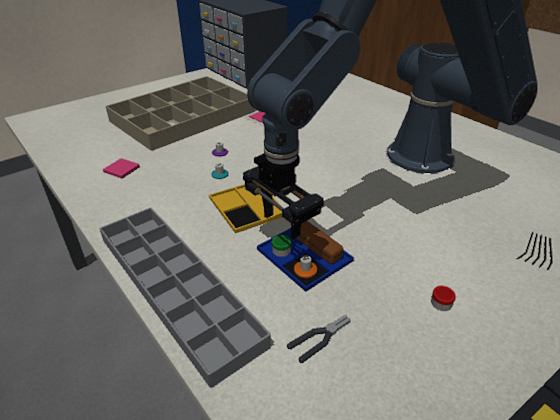

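Green tin and amber lens sit centred in their bays. Move toward the turquoise lens, then check the case from the top with the arm out of the way.

Call:
play_rows(rows=[[[-0.01, 0.0708, -0.3845, 10, 0, 0, 0.087], [-0.01, 0.0708, -0.3845, 10, 0, 0, 0.087], [-0.01, 0.0708, -0.3845, 10, 0, 0, 0.087], [-0.01, 0.0708, -0.3845, 10, 0, 0, 0.087], [-0.01, 0.0708, -0.3845, 10, 0, 0, 0.087], [-0.01, 0.0708, -0.3845, 10, 0, 0, 0.087], [-0.01, 0.0708, -0.3845, 10, 0, 0, 0.087], [-0.01, 0.0708, -0.3845, 10, 0, 0, 0.087], [-0.01, 0.0708, -0.3845, 10, 0, 0, 0.087], [-0.01, 0.0708, -0.3845, 10, 0, 0, 0.087], [-0.01, 0.0708, -0.3845, 10, 0, 0, 0.087]]])

```text
time_s: 27.2
position: [0.56, -0.3081, 0.0494]
tcp_rot: [[-0.001, -0.985, 0.173], [0.001, 0.173, 0.985], [-1.0, 0.001, 0.001]]
force: [0.4, -0.2, -0.7]
opening: 0.996
```

```bash
python3 mv.py did -.01,.0708,-.3845,10 .56,-.31,.0115,80 ; python3 wl.py turquoise_lens w16
cat > chk.py <<'E'
import sys; from h import *
for n in ('top','scene'):
  c=capture(n); cv2.imwrite('pics/%s_%s.png'%(n,sys.argv[1]),c['pixels'][:,:,::-1])
  for t,z in (('case',.004),('amber_lens',.006),('green_tin',.004),('turquoise_lens',.006),('red_tin',.004))[:int(sys.argv[2])]:
    for k in trace(n,t)[:1]:
      p,f=fit(c,t,k['mask'],(0,.1) if t=='case' else (0,),z0=z)
      b=np.array([.595,.117]) if t in('case','amber_lens','green_tin') else np.array([.590,-.126]); w=.014 if b[1]>0 else -.169
      d=p[:2]-b; print(n,t,round(k['p'],2),np.round(p,4),'fit',round(f,3),'tray',np.round([np.cos(w)*d[0]+np.sin(w)*d[1],-np.sin(w)*d[0]+np.cos(w)*d[1]],4))
E
python3 chk.py 16 3
```

```text
cmd [ 0.56 -0.31  0.05] 80.02 | t 27.2 p [ 0.56   -0.3081  0.0494] jaw 80.06 open 86.7 F [ 0.36 -0.23 -0.73] j [ -39.   41.   86.    0.   53. -119.]
.56,-.31,.0115,80 -> [0.078, -0.0001, 0.0] 0.0 rows 1.6
turquoise_lens 0.76 255 313 186 242 (array([ 0.56030782, -0.31114192,  0.        ]), np.float64(0.0729979945343267))
top case 0.82 [0.557  0.1147 0.0155] fit 0.008 tray [-0.038  -0.0017]
top amber_lens 0.74 [0.6302 0.159  0.    ] fit 0.039 tray [0.0357 0.0415]
top green_tin 0.79 [0.6315 0.0727 0.    ] fit 0.02 tray [ 0.0359 -0.0448]
scene case 0.98 [0.5549 0.1164 0.0254] fit 0.041 tray [-0.0401 -0.    ]
scene amber_lens 0.86 [0.6296 0.1622 0.    ] fit 0.115 tray [0.0353 0.0447]
scene green_tin 0.65 [ 0.4125 -0.2623  0.    ] fit 0.097 tray [-0.1878 -0.3767]
```

View pics/w16.png

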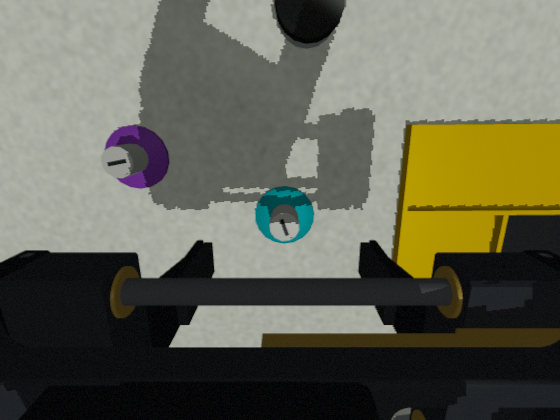

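View pics/top_16.png

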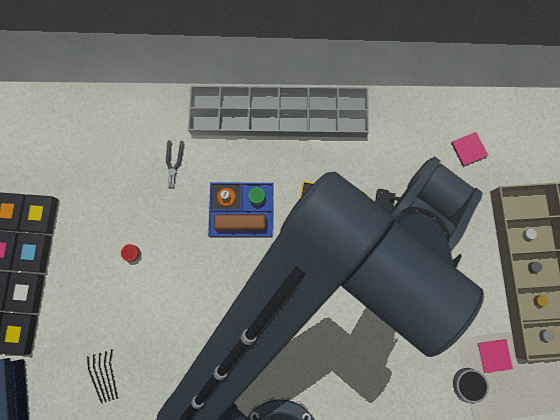

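All three blue items are within ~2 mm of bay centres in the top view. (The scene camera's green-tin report was the black tin; I'm disregarding it.) The turquoise lens is centred between the fingers. Grip it.

Call:
play_rows(rows=[[[0.035, 0, -0.0005, 0, 0, 0, 0.087], [0.062, 0, -0.0005, 0, 0, 0, 0.07], [0.074, 0, -0.0005, 0, 0, 0, 0.06], [0.078, 0, -0.0005, 0, 0, 0, 0.05], [0.078, 0, -0.0005, 0, 0, 0, 0.012], [0.078, 0, -0.0005, 0, 0, 0, 0.012], [0.078, 0, -0.0005, 0, 0, 0, 0.012], [0.078, 0, -0.0005, 0, 0, 0, 0.012], [0.078, 0, -0.0005, 0, 0, 0, 0.012], [0.078, 0, -0.0005, 0, 0, 0, 0.012], [0.078, 0, -0.0005, 0, 0, 0, 0.012]]])

```text
time_s: 28.8
position: [0.5604, -0.3102, -0.028]
tcp_rot: [[0.0, -0.985, 0.173], [-0.0, 0.173, 0.985], [-1.0, -0.0, -0.0]]
force: [-1.0, 0.3, 2.0]
opening: 0.255
```

Call:
play_rows(rows=[[[-0.006, 0, 0, 0, 0, 0, 0.012], [-0.014, 0, 0, 0, 0, 0, 0.012], [-0.02, 0, 0, 0, 0, 0, 0.012], [-0.02, 0, 0, 0, 0, 0, 0.012]]])

```text
time_s: 29.2
position: [0.5611, -0.3108, -0.0069]
tcp_rot: [[0.002, -0.985, 0.173], [-0.002, 0.173, 0.985], [-1.0, -0.002, -0.001]]
force: [-0.2, -0.0, -0.7]
opening: 0.254
```

```bash
python3 mv.py did .058,0,-.0005,0 .6317,-.0895,.055,80 ; python3 wl.py turquoise_lens w17
```

```text
cmd [ 0.5599 -0.3104 -0.008 ] 80.02 | t 29.2 p [ 0.5611 -0.3108 -0.0069] jaw 80.02 open 22.1 F [-0.16 -0.01 -0.66] j [ -39.   45.   87.   -0.   47. -119.]
.6317,-.0895,.055,80 -> [-0.0235, -0.0325, 0.2301] 0.0 rows 4.7
turquoise_lens 0.78 245 326 211 277 (array([ 0.56531501, -0.31247248,  0.        ]), np.float64(0.3687610921169263))
```

View pics/w17.png

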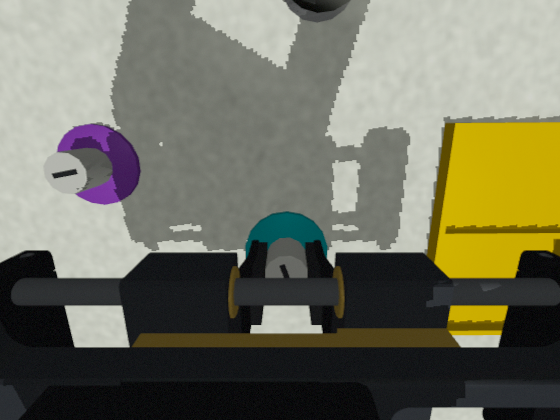

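Held like the amber one. Carry to the yellow foam bay.

Call:
play_rows(rows=[[[-0.0115, 0, 0, 0, 0, 0, 0.012], [-0.0235, -0.002, 0.014, 0, 0, 0, 0.012], [-0.0235, -0.007, 0.048, 0, 0, 0, 0.012], [-0.0235, -0.0125, 0.09, 0, 0, 0, 0.012], [-0.0235, -0.0185, 0.132, 0, 0, 0, 0.012], [-0.0235, -0.0245, 0.174, 0, 0, 0, 0.012], [-0.0235, -0.03, 0.21, 0, 0, 0, 0.012], [-0.0235, -0.032, 0.226, 0, 0, 0, 0.012], [-0.0235, -0.0325, 0.23, 0, 0, 0, 0.012], [-0.0235, -0.0325, 0.23, 0, 0, 0, 0.012], [-0.0235, -0.0325, 0.23, 0, 0, 0, 0.012]]])

```text
time_s: 30.4
position: [0.6319, -0.0906, 0.0154]
tcp_rot: [[0.0, -0.985, 0.174], [-0.001, 0.174, 0.985], [-1.0, -0.0, -0.001]]
force: [0.3, 0.1, -0.4]
opening: 0.255
```

```bash
python3 mv.py did -.0235,-.0325,.23,0 .6317,-.0895,.0175,80 ; python3 wl.py turquoise_lens w18
```

```text
cmd [ 0.6317 -0.0896  0.0155] 80.02 | t 30.4 p [ 0.6319 -0.0906  0.0154] jaw 79.95 open 22.2 F [ 0.28  0.05 -0.36] j [-18.  43.  87.  -0.  50. -98.]
.6317,-.0895,.0175,80 -> [0.0375, 0.0, 0.0001] 0.0 rows 0.8
```

View pics/w18.png

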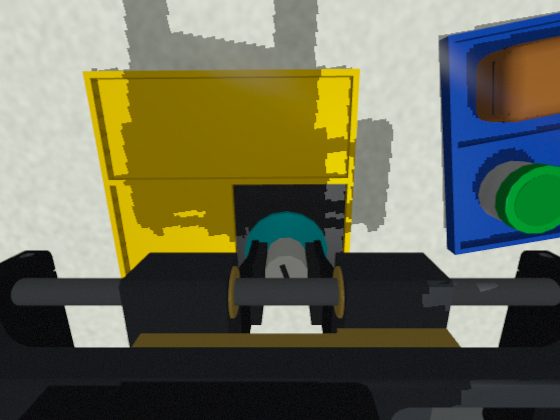

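Call:
play_rows(rows=[[[0.015, 0, 0, 0, 0, 0, 0.012], [0.027, 0, 0, 0, 0, 0, 0.012], [0.033, 0, 0, 0, 0, 0, 0.012], [0.0355, 0, 0, 0, 0, 0, 0.012], [0.037, 0, 0, 0, 0, 0, 0.012], [0.0378, 0, 0, 0, 0, 0, 0.012], [0.0378, 0, 0, 0, 0, 0, 0.012]]])

```text
time_s: 31.2
position: [0.6311, -0.0891, -0.022]
tcp_rot: [[-0.002, -0.985, 0.173], [0.0, 0.173, 0.985], [-1.0, 0.002, -0.0]]
force: [-2.0, 0.4, 4.5]
opening: 0.259
```

Call:
play_rows(rows=[[[0.0005, 0, 0, 0, 0, 0, 0.012], [0.0008, 0, 0, 0, 0, 0, 0.012], [0.0008, 0, 0, 0, 0, 0, 0.012]]])

```text
time_s: 31.5
position: [0.6312, -0.0891, -0.022]
tcp_rot: [[-0.002, -0.985, 0.173], [0.0, 0.173, 0.985], [-1.0, 0.002, -0.0]]
force: [-4.4, -0.1, 8.6]
opening: 0.255
```

Call:
play_rows(rows=[[[-0.0008, 0, 0, 0, 0, 0, 0.012], [-0.0008, 0, 0, 0, 0, 0, 0.028], [-0.0008, 0, 0, 0, 0, 0, 0.036], [-0.0008, 0, 0, 0, 0, 0, 0.045], [-0.005, 0, 0, 0, 0, 0, 0.045], [-0.02, 0, 0, 0, 0, 0, 0.05], [-0.045, 0, 0, 0, 0, 0, 0.087], [-0.07, 0, 0, 0, 0, 0, 0.087], [-0.07, 0, 0, 0, 0, 0, 0.087], [-0.07, 0, 0, 0, 0, 0, 0.087]]])

```text
time_s: 32.5
position: [0.6328, -0.0894, 0.0479]
tcp_rot: [[0.002, -0.985, 0.173], [-0.001, 0.173, 0.985], [-1.0, -0.002, -0.0]]
force: [0.0, 0.5, 0.0]
opening: 0.854
```

```bash
python3 mv.py did -.0314,0,0,0 .47,.409,.09,80 .55,.2,.09,80; python3 wl.py turquoise_lens w19
```

```text
cmd [ 0.6317 -0.0896  0.0469] 80.02 | t 32.5 p [ 0.6328 -0.0894  0.0479] jaw 80.02 open 74.3 F [0.01 0.52 0.03] j [-18.  41.  86.   0.  53. -98.]
.47,.409,.09,80 -> [-0.0036, 0.2457, 0.463] 0.0 rows 10.5
.55,.2,.09,80 -> [-0.0036, 0.1307, 0.271] 0.0 rows 6.0
turquoise_lens 0.88 256 315 187 244 (array([ 0.63369143, -0.09081424,  0.        ]), np.float64(0.036452671026993934))
```

View pics/w19.png

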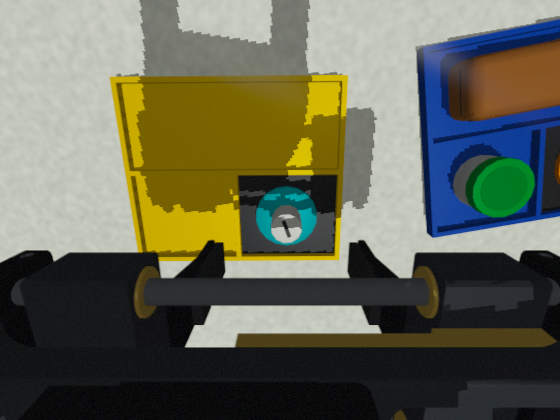

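Turquoise lens is on the foam, centred. On to the red tin.

Call:
play_rows(rows=[[[-0.0035, 0.2457, 0.463, 0, 0, 0, 0.087], [-0.0035, 0.2457, 0.463, 0, 0, 0, 0.087], [-0.0035, 0.2457, 0.463, 0, 0, 0, 0.087], [-0.0035, 0.2457, 0.463, 0, 0, 0, 0.087], [-0.0035, 0.2457, 0.463, 0, 0, 0, 0.087], [-0.0035, 0.2457, 0.463, 0, 0, 0, 0.087], [-0.0035, 0.2457, 0.463, 0, 0, 0, 0.087], [-0.0035, 0.2457, 0.463, 0, 0, 0, 0.087], [-0.0035, 0.2457, 0.463, 0, 0, 0, 0.087], [-0.0035, 0.2457, 0.463, 0, 0, 0, 0.087], [-0.0035, 0.2457, 0.463, 0, 0, 0, 0.087], [-0.0035, 0.2457, 0.463, 0, 0, 0, 0.087]]])

```text
time_s: 33.8
position: [0.4679, 0.4125, 0.0488]
tcp_rot: [[-0.002, -0.986, 0.168], [-0.0, 0.168, 0.986], [-1.0, 0.001, -0.0]]
force: [0.5, -0.3, -0.1]
opening: 1.005
```

Call:
play_rows(rows=[[[0, 0, 0, 0, 0, 0, 0.087], [0, 0, 0, 0, 0, 0, 0.087]]])

```text
time_s: 34.0
position: [0.4702, 0.4079, 0.0493]
tcp_rot: [[-0.002, -0.985, 0.174], [-0.001, 0.174, 0.985], [-1.0, 0.001, -0.002]]
force: [0.4, -0.2, -0.2]
opening: 0.999
```

```bash
python3 mv.py did -.0035,.2457,.463,0 .47,.409,.011,80; python3 wl.py red_tin w20; python3 chk.py 20 4
```

```text
cmd [0.47   0.409  0.0504] 80.02 | t 34.0 p [0.4702 0.4079 0.0493] jaw 79.96 open 87.0 F [ 0.43 -0.19 -0.22] j [ 31.  40.  88.  -0.  52. -49.]
.47,.409,.011,80 -> [0.0789, 0.0, 0.0] 0.0 rows 1.6
red_tin 0.82 261 317 189 250 (array([0.46970742, 0.40908051, 0.        ]), np.float64(0.03243170858962746))
top case 0.96 [0.5573 0.1147 0.0008] fit 0.026 tray [-0.0377 -0.0018]
top amber_lens 0.68 [0.63   0.1583 0.    ] fit 0.036 tray [0.0356 0.0408]
top green_tin 0.77 [0.6318 0.0726 0.    ] fit 0.037 tray [ 0.0361 -0.045 ]
scene case 0.77 [0.5546 0.1171 0.0142] fit 0.017 tray [-0.0404  0.0007]
scene amber_lens 0.59 [0.6288 0.1604 0.    ] fit 0.111 tray [0.0344 0.0429]
scene green_tin 0.61 [0.6295 0.0741 0.    ] fit 0.047 tray [ 0.0339 -0.0433]
scene turquoise_lens 0.54 [ 0.6314 -0.0901  0.    ] fit 0.111 tray [0.0348 0.0424]
```

View pics/w20.png

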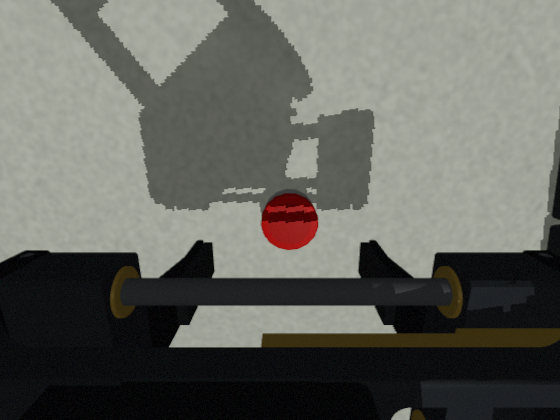

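Red tin centred between the fingers (col 261–317). Descend, grip, lift.

Call:
play_rows(rows=[[[0.035, 0, 0, 0, 0, 0, 0.087], [0.065, 0, 0, 0, 0, 0, 0.087], [0.075, 0, 0, 0, 0, 0, 0.075], [0.0789, 0, 0, 0, 0, 0, 0.07], [0.0789, 0, 0, 0, 0, 0, 0.035], [0.0789, 0, 0, 0, 0, 0, 0.035], [0.0789, 0, 0, 0, 0, 0, 0.035], [0.0789, 0, 0, 0, 0, 0, 0.035], [0.0789, 0, 0, 0, 0, 0, 0.035], [0.0789, 0, 0, 0, 0, 0, 0.035], [0.0789, 0, 0, 0, 0, 0, 0.035]]])

```text
time_s: 35.7
position: [0.471, 0.4098, -0.0278]
tcp_rot: [[0.002, -0.985, 0.173], [0.001, 0.173, 0.985], [-1.0, -0.001, 0.001]]
force: [-0.3, -0.6, 6.5]
opening: 0.513
```

Call:
play_rows(rows=[[[-0.006, 0, 0, 0, 0, 0, 0.035], [-0.014, 0, 0, 0, 0, 0, 0.035], [-0.02, 0, 0, 0, 0, 0, 0.035], [-0.02, 0, 0, 0, 0, 0, 0.035]]])

```text
time_s: 36.1
position: [0.471, 0.4098, -0.0077]
tcp_rot: [[0.002, -0.985, 0.173], [0.001, 0.173, 0.985], [-1.0, -0.002, 0.001]]
force: [0.7, -0.7, -1.1]
opening: 0.511
```

```bash
python3 mv.py did .0589,0,0,0 .6173,-.1743,.085,80; python3 wl.py red_tin w21
```

```text
cmd [ 0.47    0.409  -0.0085] 80.02 | t 36.1 p [ 0.471   0.4098 -0.0077] jaw 80.02 open 44.5 F [ 0.71 -0.71 -1.1 ] j [ 31.  45.  90.   0.  46. -49.]
.6173,-.1743,.085,80 -> [-0.054, -0.2462, -0.549] 0.0 rows 12.1
red_tin 0.58 245 326 216 277 (array([0.47543942, 0.40739783, 0.        ]), np.float64(0.2346102469781074))
```

View pics/w21.png

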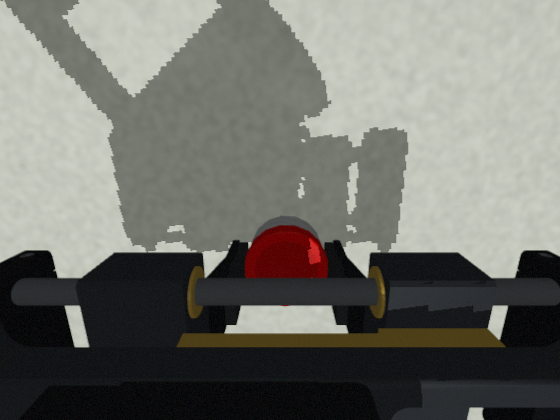

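Held. Carry it high across in two legs.

Call:
play_rows(rows=[[[-0.02, 0, 0, 0, 0, 0, 0.035], [-0.045, 0, 0, 0, 0, 0, 0.035], [-0.054, -0.008, -0.018, 0, 0, 0, 0.035], [-0.054, -0.021, -0.047, 0, 0, 0, 0.035], [-0.054, -0.037, -0.083, 0, 0, 0, 0.035], [-0.054, -0.053, -0.119, 0, 0, 0, 0.035], [-0.054, -0.07, -0.156, 0, 0, 0, 0.035], [-0.054, -0.087, -0.193, 0, 0, 0, 0.035], [-0.054, -0.103, -0.23, 0, 0, 0, 0.035], [-0.054, -0.12, -0.267, 0, 0, 0, 0.035], [-0.054, -0.133, -0.297, 0, 0, 0, 0.035], [-0.054, -0.14, -0.312, 0, 0, 0, 0.035]]])

```text
time_s: 37.4
position: [0.5548, 0.0751, 0.0449]
tcp_rot: [[0.0, -0.984, 0.176], [-0.0, 0.176, 0.984], [-1.0, -0.0, -0.0]]
force: [-0.0, 0.5, -0.2]
opening: 0.514
```

```bash
python3 mv.py did -.054,-.14,-.312,0 .6173,-.1743,.085,80
```

```text
cmd [0.5538 0.0775 0.0455] 80.02 | t 37.4 p [0.5548 0.0751 0.0449] jaw 79.85 open 44.7 F [-0.    0.52 -0.19] j [ -4.  37.  98.  -0.  45. -84.]
.6173,-.1743,.085,80 -> [0.0, -0.1062, -0.237] 0.0 rows 5.2
```

Call:
play_rows(rows=[[[0, -0.008, -0.018, 0, 0, 0, 0.035], [0, -0.024, -0.053, 0, 0, 0, 0.035], [0, -0.042, -0.093, 0, 0, 0, 0.035], [0, -0.06, -0.134, 0, 0, 0, 0.035], [0, -0.078, -0.175, 0, 0, 0, 0.035], [0, -0.094, -0.21, 0, 0, 0, 0.035], [0, -0.103, -0.23, 0, 0, 0, 0.035], [0, -0.1062, -0.237, 0, 0, 0, 0.035], [0, -0.1062, -0.237, 0, 0, 0, 0.035], [0, -0.1062, -0.237, 0, 0, 0, 0.035], [0, -0.1062, -0.237, 0, 0, 0, 0.035]]])

```text
time_s: 38.5
position: [0.6169, -0.1716, 0.045]
tcp_rot: [[-0.002, -0.985, 0.171], [0.001, 0.171, 0.985], [-1.0, 0.002, 0.001]]
force: [0.3, -0.1, -0.4]
opening: 0.512
```

```bash
python3 mv.py did 0,-.1062,-.237,0 .6173,-.1743,.0155,80; python3 wl.py red_tin w22
```

```text
cmd [ 0.6173 -0.1743  0.0455] 80.02 | t 38.5 p [ 0.6169 -0.1716  0.045 ] jaw 80.14 open 44.5 F [ 0.34 -0.07 -0.42] j [ -26.   41.   86.    0.   53. -106.]
.6173,-.1743,.0155,80 -> [0.0695, 0.0, 0.0] 0.0 rows 1.4
red_tin 0.85 244 326 215 277 (array([ 0.6384032, -0.1766916,  0.       ]), np.float64(0.31358663834513545))
```

View pics/w22.png

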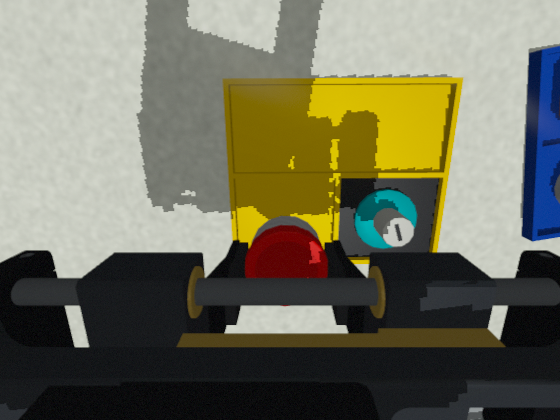

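Same picture as with the green tin: above its bay, clear of the lens. Lower.

Call:
play_rows(rows=[[[0.02, 0, 0, 0, 0, 0, 0.035], [0.045, 0, 0, 0, 0, 0, 0.035], [0.06, 0, 0, 0, 0, 0, 0.035], [0.066, 0, 0, 0, 0, 0, 0.035], [0.068, 0, 0, 0, 0, 0, 0.035], [0.069, 0, 0, 0, 0, 0, 0.035], [0.0698, 0, 0, 0, 0, 0, 0.035], [0.0698, 0, 0, 0, 0, 0, 0.035]]])

```text
time_s: 39.4
position: [0.6184, -0.1743, -0.0237]
tcp_rot: [[0.002, -0.985, 0.173], [-0.001, 0.173, 0.985], [-1.0, -0.002, -0.0]]
force: [0.4, 0.8, 0.3]
opening: 0.507
```

Call:
play_rows(rows=[[[0.0005, 0, 0, 0, 0, 0, 0.035], [0.0005, 0, 0, 0, 0, 0, 0.035]]])

```text
time_s: 39.6
position: [0.6184, -0.1743, -0.0238]
tcp_rot: [[0.002, -0.985, 0.173], [-0.001, 0.173, 0.985], [-1.0, -0.002, -0.0]]
force: [-0.3, 1.2, 5.2]
opening: 0.511
```

Call:
play_rows(rows=[[[0.0, 0, 0, 0, 0, 0, 0.05], [0.0, 0, 0, 0, 0, 0, 0.056], [0.0, 0, 0, 0, 0, 0, 0.058], [-0.005, 0, 0, 0, 0, 0, 0.058], [-0.02, 0, 0, 0, 0, 0, 0.06], [-0.045, 0, 0, 0, 0, 0, 0.087], [-0.085, 0, 0, 0, 0, 0, 0.087], [-0.11, 0, 0, 0, 0, 0, 0.087], [-0.11, 0, 0, 0, 0, 0, 0.087], [-0.11, 0, 0, 0, 0, 0, 0.087]]])

```text
time_s: 40.6
position: [0.6181, -0.1741, 0.0863]
tcp_rot: [[0.002, -0.985, 0.173], [-0.001, 0.173, 0.985], [-1.0, -0.002, -0.001]]
force: [0.4, 0.1, 0.0]
opening: 0.984
```

```bash
python3 mv.py did -.0397,0,0,0 .45,-.33,.16,80; python3 wl.py red_tin w23
```

```text
cmd [ 0.6173 -0.1743  0.0852] 80.02 | t 40.6 p [ 0.6181 -0.1741  0.0863] jaw 80.02 open 85.6 F [0.41 0.12 0.03] j [ -26.   38.   84.    0.   58. -106.]
.45,-.33,.16,80 -> [-0.0353, 0.1378, -0.1823] 0.0 rows 4.6
red_tin 0.71 261 310 181 234 (array([ 0.61792048, -0.17571079,  0.        ]), np.float64(0.028658405544218692))
```

View pics/w23.png

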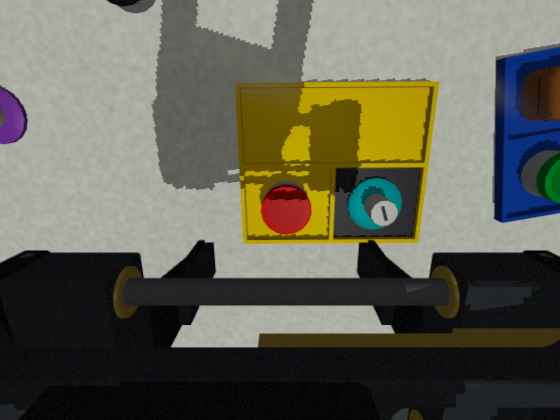

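Both yellow items are centred. Move the arm clear for a final look.

Call:
play_rows(rows=[[[-0.06, 0.138, -0.182, 0, 0, 0, 0.087], [-0.06, 0.138, -0.182, 0, 0, 0, 0.087], [-0.06, 0.138, -0.182, 0, 0, 0, 0.087], [-0.06, 0.138, -0.182, 0, 0, 0, 0.087], [-0.06, 0.138, -0.182, 0, 0, 0, 0.087], [-0.06, 0.138, -0.182, 0, 0, 0, 0.087], [-0.06, 0.138, -0.182, 0, 0, 0, 0.087], [-0.06, 0.138, -0.182, 0, 0, 0, 0.087]]])

```text
time_s: 41.5
position: [0.4503, -0.328, 0.1437]
tcp_rot: [[-0.001, -0.985, 0.173], [0.002, 0.173, 0.985], [-1.0, 0.002, 0.002]]
force: [-0.4, -0.1, -0.6]
opening: 0.998
```

```bash
python3 mv.py; python3 chk.py 24 5
```

```text
cmd [ 0.6173 -0.1743  0.0852] 80.02 | t 41.5 p [ 0.4503 -0.328   0.1437] jaw 80.06 open 86.8 F [-0.38 -0.1  -0.63] j [ -48.   28.   94.    0.   58. -128.]
top case 0.8 [0.5573 0.1146 0.014 ] fit 0.03 tray [-0.0378 -0.0019]
top amber_lens 0.6 [0.63 0.16 0.  ] fit 0.098 tray [0.0355 0.0425]
top green_tin 0.69 [0.6309 0.0728 0.    ] fit 0.072 tray [ 0.0353 -0.0447]
top turquoise_lens 0.7 [ 0.6317 -0.0919  0.    ] fit 0.092 tray [0.0353 0.0406]
top red_tin 0.75 [ 0.6167 -0.1767  0.    ] fit 0.037 tray [ 0.0349 -0.0455]
scene case 0.68 [0.5549 0.1163 0.005 ] fit 0.056 tray [-0.0401 -0.0001]
scene amber_lens 0.75 [0.6298 0.1606 0.    ] fit 0.053 tray [0.0354 0.0432]
scene green_tin 0.65 [0.6289 0.0744 0.    ] fit 0.079 tray [ 0.0333 -0.043 ]
scene turquoise_lens 0.62 [ 0.6316 -0.0887  0.    ] fit 0.093 tray [0.0347 0.0438]
scene red_tin 0.75 [ 0.6161 -0.1734  0.    ] fit 0.036 tray [ 0.0337 -0.0423]
```

View pics/scene_24.png

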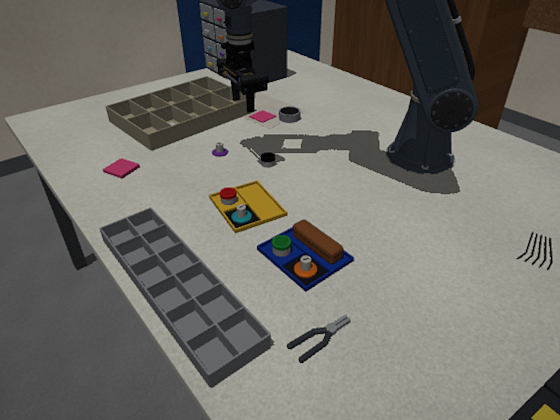

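View pics/top_24.png

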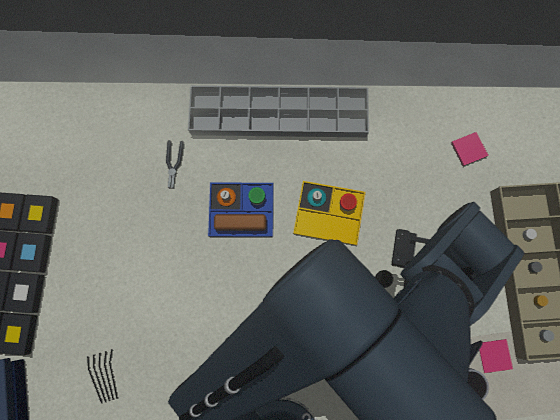

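Both trays are complete, everything is within about 3 mm of its bay centre, and the violet lens, black tin and pliers look untouched. Handing in.

```bash
python3 -c "
from rig import *
print(hand_in())"
```

```text
the job is handed in; nothing more can be done
None
```

I filled the blue tray first (case, amber lens, green tin), then the yellow tray (turquoise lens, red tin), and handed the job in at about 42 s. The hand-in reports no verdict, so success is not confirmed.

**Last checks:** the top and scene pictures put all five items within about 3 mm of their bay centres. All stood upright, the gripper was open and clear, and the force reading was near zero. The violet lens, black tin and pliers looked unmoved in the scene view, but I did not measure their positions again.

**What failed or disagreed:**
- **Fingertip position:** the first close on the case missed, passing above it without lifting it. The fingertips end 39.5 mm short of the reported tool point (TCP). I measured this by touching the table at about 20 N and corrected every later move for it.
- **Wrong detections:** the network once reported the black tin as the green one, and some fits to pictures where the arm or gripper hid part of the item were poor. I ignored those.
- **Grip width:** the fingers read 22 mm on the 24 mm lens blocks and 44.5 mm on the 46 mm lids, but all four held firmly.

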